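# Brace the polish jar with its stop peg and take off the tight cap

## Task

Get the shoe-polish jar open: first drop the short wooden peg end-down all the way into the empty hole of the wooden stand and let go of it, so that the jar's side tab has something to bear on. Then unscrew the jar's tight black cap anticlockwise (seen from above), stop turning when its lugs come free (well under a third of a turn relative to the jar), and lift it straight up. Finish while still holding the cap level and centred with its lower rim one to three centimetres above the jar's mouth, the jar still upright in its seat, the peg still in its hole, and the other things in the drawer left where they are.

Things in the scene. Friction and masses are not known exactly. Their poses are not given: they have to be found in the camera images.
- peg_center (a point): Centre (half-way up) of the loose light-wood stop peg: a plain round dowel 18 mm in diameter, 68 mm long, chamfered foot, 30 g, standing upright on the drawer floor (6 mm above the work surface) left or right of the stand. z is its long axis, up.
- peg_hole (a point): Centre of the mouth of the round peg hole in the top of the stand: 21 mm wide, 22 mm deep, 2 mm chamfer. x, y, z as the stand's. The jar's axis lies 58 mm away along -y. With the peg fully down its centre is 12 mm above this point, its top 46 mm above.
- stand: Fixed wooden block 100 (x) x 150 (y) x 32 mm high; origin at the centre of its underside, top 38 mm above the work surface. Peg hole at y +29 mm; at y -29 mm a round recess 57 mm wide, 22 mm deep, in which the jar stands and can turn freely: without the peg the jar turns along with the cap.
- jar_mid (a point): On the axis of the loose aluminium jar (0.35 kg), 46 mm above its underside. 54 mm in diameter up to 70 mm, then a 36 mm neck, mouth at 92 mm. z up, x along its side tab. The tab starts 20 to 32 degrees clockwise (seen from above) of the direction to the peg hole; turned anticlockwise it stops against the inserted peg about 14 degrees short of that direction.
- jar_tab (a point): Outer end of the jar's side tab, 67 mm from the jar's axis, at half its thickness: a flat steel ear, 10 mm wide, 8 mm thick, its underside 3 mm and its top 11 mm above the stand's top. x outwards.
- jar_mouth (a point): Centre of the jar's mouth, at the top of the neck, 92 mm above its underside. Axes as the jar's. A sprung rubber seal 24 mm wide in the mouth pushes the cap up with about 12 N while it is on, and stands up to 7 mm above the mouth when the cap is off.
- cap_center (a point): Centre of the round black cap, 58 mm across, 26 mm high, 70 g; closed, this is 1 mm below the jar's mouth. The jar is narrower, so fingers may reach 20 mm past the rim. Lugs hold it until turned 35 degrees anticlockwise relative to the jar; from 35 to 65 degrees it lifts off; further on a stop blocks. It does not rise while turning, and resists with 0.2 to 0.4 N m: grip with 25 N or more.
- cap_mark (a point): Point on the cap's lower rim, 29 mm from its axis along the cap's x, under the small grey tick on its top. Within 5 degrees of the jar's x (over the side tab) when closed. x points outwards, z up.
- tin_mid (a point): Centre of a flat round aluminium tin with a dented lid, 79 mm in diameter, 24 mm high; a bystander standing on the side of the stand where the peg is not.
- tree_mid (a point): Middle of a cedar half-shoe tree with a small knob, about 110 x 62 x 71 mm, a bystander in a far corner of the drawer.
- guards_mid (a point): Middle of a nested pair of grey rubber galosh toe guards, about 90 x 75 x 32 mm, a bystander in the other far corner.
- horn_mid (a point): Middle of a folded stainless steel travel shoehorn, 110 x 34 x 10 mm, a bystander lying across the far end of the drawer. The drawer's walls are 50 to 56 mm high; inside it spans x 0.38 to 0.80 and y -0.34 to 0.34.
There are look-alikes about, which are no part of the job. Of the things like the part that bears cap_center, leave any that is pink; of the rest the larger one is meant.

How it is judged (in metres and radians):
On the way, in this order (a step that is already met when the one before it is completed fails the run):
1. the peg stands in the stand's hole, fully down and let go (z of peg_center in the frame of peg_hole below 0.018 m and horizontal distance between peg_center and peg_hole below 0.009 m and angle between peg_center's own z axis and vertical below 0.25 rad and contact force between the fingers and peg below 0.1 N), for 0.2 s.
2. the cap has been turned free anticlockwise relative to the jar (over 24 degrees) while still down on it (y of cap_mark in the frame of jar_mouth above 0.011803 m and z of cap_center in the frame of jar_mouth below 0.008 m), for 0.05 s.
At the end, for the whole second after the job is handed in: Cap gripped, still, off the jar: rim 3 to 42 mm above its mouth, 15 mm of its axis, tilt under 0.2 rad, turned under 128 degrees; jar seated (within 8 mm, 0.1 rad); peg in its hole (bottomed to 6 mm, tilt under 0.25 rad); bystanders moved under 20 mm (z of peg_center in the frame of peg_hole below 0.018 m and horizontal distance between peg_center and peg_hole below 0.009 m and angle between peg_center's own z axis and vertical below 0.25 rad and z of cap_center in the frame of jar_mouth between 0.016 and 0.055 m and horizontal distance between cap_center and jar_mouth below 0.015 m and angle between cap_center's own z axis and vertical below 0.2 rad and y of cap_mark in the frame of jar_mouth above 0.004 m and x of cap_mark in the frame of jar_mouth above -0.018 m and contact force between the fingers and cap above 2 N and contact force between cap and jar below 0.05 N and linear speed of cap below 0.02 m/s and distance of jar_mid from where it was at the start of the episode below 0.008 m and angle between jar_mid's own z axis and vertical below 0.1 rad and distance of each of tin_mid, tree_mid, guards_mid, horn_mid from where it was at the start of the episode below 0.02 m); the arm keeps its last pose, push and grip.
It fails at once if the jar is lifted or tipped out of its seat (distance of jar_mid from where it was at the start of the episode above 0.015 m or angle between jar_mid's own z axis and vertical above 0.3 rad).
It fails at once if a bystander is disturbed (moved over 20 mm) (distance of any of tin_mid, tree_mid, guards_mid, horn_mid from where it was at the start of the episode above 0.02 m).
It also fails if it takes over 54 s, if anything falls off the work surface, if the arm or the gripper's body presses on something with over 40 N, if the wrist force passes 120 N, or if a joint passes its speed limit or range.

## Robot

A 6-joint arm with a two-finger parallel gripper is mounted at the origin on the work surface. World frame = base frame: x ahead of the robot, y to its left, z up, the work surface at z = 0. Lengths are in m, angles in degrees, forces in N, time in s.
With the tool pointing down it reaches from about 0.4 to 0.825 m from the base axis. Payload 7 kg.
Tool frame: the origin (TCP) lies midway between the tips of the shut fingers; the grasp point (between the pads) lies 19 mm behind it; z points along the fingers, y is the line along which they close (so a half turn about z gives the same grasp; the last joint's range is limited). The gripper opens to 88 mm and grips with 3 to 60 N. Pads are 19 mm wide; open, the fingers measure 130 mm over their backs; the gripper's body (78 mm by 193 mm) begins 47 mm behind the grasp point.
Start: joints at [16.507, 20.546, 0.682, 0, -70.136, -16.507], TCP at [0.675, -0, 0.205] pointing down, gripper open.
Joint ranges: [-176.03, 176.03], [-82.01, 121.73], [-58.28, 71.71], [-173.87, 95.51], [-174.79, -0.11], [-173.66, 173.66]. Speed limits (degrees/s): [136.94, 136.94, 172.46, 180, 180, 180].

## Interface

Orientations are given as [roll, pitch, yaw] about the fixed x, y, z axes, in that order (R = Rz(yaw) Ry(pitch) Rx(roll)).
In Python, from plant import r gives the robot as it stands.
- The arm moves only by the tool drive_tool, never from a script. Its argument "commands" is a list of rows, each an object of numbers: "hand": the closure, from 0 (fully open) to 1 (shut); "tx", "ty", "tz": the shift along the world's x, y, z scaled (see below); "turn": the turn about the world's z scaled (see below). A call has 1 to 10 rows; each row is the pose to reach, as a shift and turn from the pose commanded when the call began; what a row does not reach only later rows make up. The controller multiplies each number of a shift by 0.6 m and each number of a turn by 90 degrees. A row lasts 1/10 s, in which the tool goes at most 50 mm and 8.59 degrees, less where a joint would pass 70% of its speed; a pose out of reach is approached as far as the arm can. A call with a number of a shift or a turn outside -1 to 1 is refused whole. A call with a gripper value outside its range is refused whole. The fingers move at their own pace and stop on an object; "grip_force" is the grip in N (left out, the last holds). Time passes only in rows, so rows that repeat a pose let the fingers close. It gives the time, the measured TCP pose, the force, the opening and the grip force at its end, in the units of the state.
- r.get_state(): the state, without advancing time (a new reading comes with each control period).
- r.capture(name): name is "scene" or "side" or "wrist"; returns a dict with "frame" (384x512x3 uint8, red, green, blue), "fx", "fy", "cx", "cy" (pixels), "world_from_camera" (4x4, takes a point from camera to world coordinates); the wrist camera has in their place "T_tool_cam" (4x4, takes a point from camera to tool coordinates, whose origin is the TCP and whose axes are the flange's). Camera axes: x right, y down, z forward; pixel columns grow to the right and rows downward; lengths in m; the calibration is good to about 2 mm. A picture is of the moment at which its call begins: read the wrist's pose just before it. There is no depth.
- r.close_job(): hands the job in; it is judged then, once.
Trained networks look in the newest picture that a camera, given by its name, has taken for a name from the list of things; names that differ only in an ending like _2 or _b are one class to them, and where a whole thing is asked for, a point or a joint stands for the part that bears it (a point fixed in the world has none). Each returns a list of dicts, best first, with "score" (0 to 1); they miss things now and then, are a little off and sometimes report something else, mostly with a low value. They report only what shows in the picture. A call takes as long as a camera call. They do not tell look-alikes from the thing itself.
- r.trace(label, camera): "pixels" (384x512 bool, what is visible of it) and "extent" ([left, top, right, bottom] in pixels, round what is visible of it).
The state is a dict: "time_s": time; "joints": joint angles; "qd": joint speeds; "joint_torque": joint torques, N m; "tcp_pos": TCP position; "eef_rot": TCP orientation; "contact_force": force on the tool from outside, world axes, zero at the start; "moment": the same for the moment, N m; "gripper_width": finger opening in m; "gripper_force": force on a finger pad.
Only numpy, scipy, OpenCV 4.12 (cv2) and the standard library are available. Lean on these libraries where they do the work, as an engineer would, in place of code of your own. Each camera call takes 0.05 s, during which the arm holds its last target. There are 200 camera calls.

## Working session

There is one attempt and no reset: what is moved stays moved. The work goes in short steps, Python scripts to look and compute and a tool call to move; the robot and the scene stay as the last step left them, time stands still between calls to the robot, and variables do not carry over. Pictures are saved under pics/ and viewed, at most 10 in all, crops included, and the job is handed in when it is done.

Besides the shell and the picture viewer there is one more tool, called after "Emit:" as name(argument=value, ...), one argument or row to a line, values as JSON. drive_tool: Moves the arm, as the interface text tells. Its arguments: {"type":"object","properties":{"commands":{"type":"array"},"grip_force":{"type":"number"}},"required":["commands"]}

```bash
mkdir -p pics; cat > h.py <<'E'
import numpy as np, cv2
from plant import r
def snap(c,fn=None):
    d=r.capture(c)
    if fn: cv2.imwrite('pics/'+fn,d['frame'][:,:,::-1])
    return d
def cam(d,T=None):
    return np.array(d['world_from_camera']) if T is None else T@np.array(d['T_tool_cam'])
def ray(d,u,v,T=None):
    M=cam(d,T); k=np.array([(u-d['cx'])/d['fx'],(v-d['cy'])/d['fy'],1.])
    return M[:3,3],M[:3,:3]@k
def onz(d,u,v,z,T=None):
    o,k=ray(d,u,v,T); return o+k*(z-o[2])/k[2]
def proj(d,p,T=None):
    q=np.linalg.inv(cam(d,T))@np.append(p,1); return np.array([d['cx']+d['fx']*q[0]/q[2],d['cy']+d['fy']*q[1]/q[2]])
def tri(*rays):
    A=np.zeros((3,3));b=np.zeros(3)
    for o,k in rays:
        k=k/np.linalg.norm(k);P=np.eye(3)-np.outer(k,k);A+=P;b+=P@o
    return np.linalg.solve(A,b)
def toolT(s):
    from scipy.spatial.transform import Rotation as R
    T=np.eye(4);T[:3,:3]=R.from_euler('xyz',s['eef_rot'],degrees=True).as_matrix();T[:3,3]=s['tcp_pos'];return T
E
python3 - <<'E'
from h import *
s=r.get_state();print(s['time_s'],s['tcp_pos'],s['eef_rot'],s['gripper_width'])
ims=[]
for c in ['scene','side']:
    d=snap(c); ims.append(d['frame'])
    print(c,cam(d)[:3,3].round(3),cam(d)[:3,2].round(2),d['fx'])
    for n in ['peg_center','peg_hole','stand','jar_mid','jar_tab','cap_center','cap_mark','tin_mid']:
        for q in r.trace(n,c)[:4]:
            print(n,round(q['score'],2),q['extent'])
cv2.imwrite('pics/a.png',ims[0][:,:,::-1]);cv2.imwrite('pics/b.png',ims[1][:,:,::-1])
E
```

```text
0.0 [ 6.74463954e-01 -3.56705410e-05  2.04305425e-01] [ 1.79903884e+02 -8.37403066e-03 -9.00056483e+01] 0.08790032768797756
scene [ 1.066 -0.005  0.896] [-0.56  0.01 -0.83] 384.13227553782286
peg_center 0.65 [347.5, 175.9, 357.5, 197.2]
peg_center 0.19 [157.6, 190.3, 191.6, 219.2]
peg_hole 0.9 [237.5, 215.3, 298.7, 259.7]
stand 0.66 [243.3, 216.1, 299.4, 257.3]
jar_mid 0.56 [344.5, 249.7, 382.7, 301.7]
cap_center 0.67 [311.3, 147.7, 323.2, 160.3]
cap_center 0.54 [164.4, 142.1, 183.6, 161.4]
cap_mark 0.9 [163.5, 143.3, 185.0, 157.8]
cap_mark 0.56 [308.8, 148.5, 324.3, 162.3]
tin_mid 0.76 [157.2, 191.2, 189.6, 217.1]
side [0.145 0.746 0.555] [ 0.4  -0.78 -0.48] 391.03977040243234
peg_center 0.77 [227.5, 263.9, 236.6, 295.6]
peg_center 0.5 [227.5, 170.7, 247.4, 188.3]
peg_hole 0.86 [205.7, 196.3, 266.7, 236.6]
stand 0.69 [205.7, 194.1, 269.0, 239.5]
stand 0.61 [219.3, 188.5, 251.0, 208.0]
jar_mid 0.78 [221.0, 183.8, 253.8, 209.1]
jar_tab 0.9 [216.8, 186.5, 254.5, 211.5]
cap_center 0.72 [227.8, 169.5, 252.1, 187.3]
cap_center 0.6 [315.3, 282.5, 338.0, 303.4]
cap_center 0.55 [372.3, 189.5, 393.4, 199.5]
cap_mark 0.96 [226.9, 166.9, 248.0, 187.0]
cap_mark 0.85 [371.6, 186.4, 393.3, 204.4]
cap_mark 0.63 [314.8, 284.3, 337.3, 301.8]
cap_mark 0.52 [298.7, 171.4, 323.6, 190.4]
tin_mid 0.98 [298.1, 171.4, 322.3, 189.4]
```

View pics/a.png

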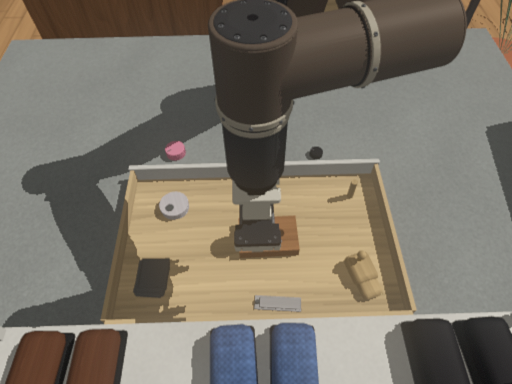

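View pics/b.png

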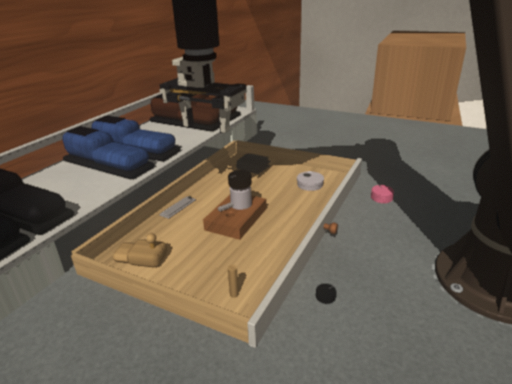

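Scene view: the peg is at (352,187), the tin at (174,205) and the arm hides the stand. Side view: the peg is at (232,280). The cap candidates in the side view are:
- black cap on the jar at (239,179)
- small black cap at (326,293), on the table outside the drawer
- pink cap at (382,194)

The larger non-pink one is the cap on the jar. I'll check this in a close crop with the wrist view.

```bash
python3 - <<'E'
from h import *
s=r.get_state();T=toolT(s)
d=snap('wrist'); f=d['frame']
sd=snap('side'); crop=cv2.resize(sd['frame'][150:250,180:290],None,fx=3.5,fy=3.5,interpolation=cv2.INTER_CUBIC)
h=np.zeros((384,512+crop.shape[1],3),np.uint8);h[:,:512]=f;k=min(384,crop.shape[0]);h[:k,512:]=crop[:k]
h=h[:,:800] if h.shape[1]>800 else h
cv2.imwrite('pics/c.png',h[:,:,::-1]);print(h.shape)
print(np.array(d['T_tool_cam']).round(3),d['fx'])
for n in ['peg_center','peg_hole','stand','jar_mid','jar_tab','cap_center','cap_mark']:
    for q in r.trace(n,'wrist')[:3]:
        e=q['extent'];print(n,round(q['score'],2),e)
sc=snap('scene')
A=tri(ray(sc,352.5,176.9),ray(sd,232,264.9));print('peg top?',A, onz(sc,352.5,177.5,.074),onz(sd,232,265.5,.074))
E
```

```text
(384, 800, 3)
[[ 0.001 -0.963 -0.268  0.073]
 [ 1.     0.001  0.     0.   ]
 [-0.    -0.268  0.963 -0.18 ]
 [ 0.     0.     0.     1.   ]] 320.56817559576626
peg_center 0.24 [314.2, 152.1, 388.1, 222.3]
peg_hole 0.7 [284.2, 122.9, 378.8, 253.7]
stand 0.77 [277.5, 123.7, 382.5, 253.2]
jar_mid 0.62 [302.2, 142.0, 346.3, 223.7]
jar_tab 0.93 [301.7, 143.8, 347.2, 225.3]
cap_center 0.71 [312.8, 152.2, 386.3, 219.7]
peg top? [0.45511965 0.2625479  0.08161017] [0.44717152 0.26170641 0.074     ] [0.46161274 0.26108597 0.074     ]
```

View pics/c.png

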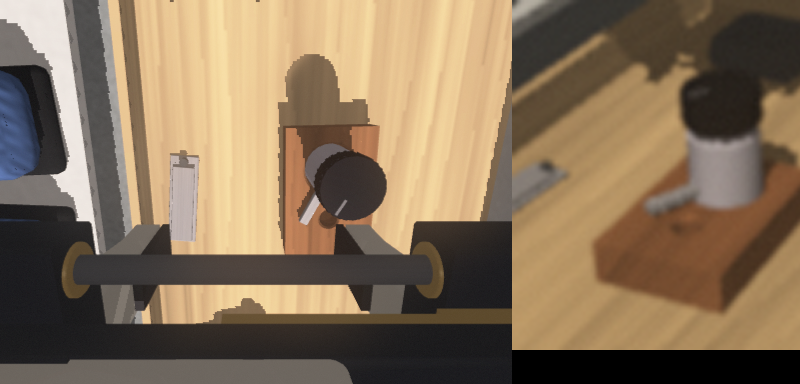

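Wrist view: the large black cap sits on the jar at (350,186), with its tick at (341,208). The tab end is at (305,220) and the hole at (328,219). The crop confirms this is the right cap. Moving above the peg next.

Emit:
drive_tool(
  commands=[
    {"tx":-0.366,"ty":0.433},
    {"tx":-0.366,"ty":0.433},
    {"tx":-0.366,"ty":0.433},
    {"tx":-0.366,"ty":0.433},
    {"tx":-0.366,"ty":0.433},
    {"tx":-0.366,"ty":0.433},
    {"tx":-0.366,"ty":0.433,"hand":0.3},
    {"tx":-0.366,"ty":0.433,"hand":0.3},
    {"tx":-0.366,"ty":0.433,"hand":0.3},
    {"tx":-0.366,"ty":0.433,"hand":0.3},
  ],
  grip_force=15,
)

```text
invalid input
```

```bash
python3 - <<'E'
from h import *
s=r.get_state();T=toolT(s);print(s['time_s'],s['tcp_pos'],s['eef_rot'],s['gripper_width'],s['contact_force'])
d=snap('wrist','d.png')
for n in ['peg_center']:
    for q in r.trace(n,'wrist')[:3]:
        e=q['extent'];print(n,round(q['score'],2),e)
print('tcp/peg-top guess',proj(d,[.455,.262,.074],T))
sc=snap('scene','e.png');si=snap('side')
for c,dd in(('scene',sc),('side',si)):
  for n in ['jar_tab','peg_hole','stand','cap_center','cap_mark','jar_mid','peg_center']:
    for q in r.trace(n,c)[:2]:
      m=q['pixels'];v,u=np.nonzero(m);print(c,n,round(q['score'],2),q['extent'],u.mean().round(1),v.mean().round(1))
E
```

```text
1.4 [ 6.74976486e-01 -2.53536028e-05  2.05233329e-01] [ 1.79998018e+02 -4.21508401e-04 -9.00025938e+01] 0.08783680843277837 [-1.12284589 -0.05563393  0.73124969]
tcp/peg-top guess [432.99968548 386.80637943]
scene peg_hole 0.57 [236.8, 213.1, 297.6, 258.6] 280.8 239.2
scene stand 0.58 [238.5, 216.0, 299.2, 256.3] 279.7 239.4
scene cap_center 0.77 [163.6, 142.1, 184.5, 161.7] 174.6 150.8
scene cap_center 0.66 [313.9, 150.6, 326.2, 161.3] 315.8 152.2
scene cap_mark 0.72 [308.8, 145.6, 322.9, 158.3] 315.6 152.0
scene cap_mark 0.56 [162.0, 142.1, 185.6, 156.7] 174.9 149.9
scene jar_mid 0.72 [238.5, 215.1, 299.4, 258.6] 280.5 239.5
scene peg_center 0.45 [345.5, 180.2, 357.3, 196.3] 351.7 188.3
side peg_hole 0.86 [207.0, 194.7, 266.1, 238.0] 234.6 218.1
side stand 0.61 [204.3, 194.5, 268.3, 237.5] 234.7 218.1
side cap_center 0.86 [227.7, 168.6, 251.8, 189.4] 239.8 178.8
side cap_center 0.58 [371.3, 183.8, 396.0, 200.9] 383.1 193.7
side cap_mark 0.97 [228.1, 169.5, 248.8, 189.9] 239.6 178.5
side cap_mark 0.89 [369.9, 186.1, 394.7, 201.9] 382.5 193.3
side jar_mid 0.89 [221.1, 186.1, 250.9, 209.6] 239.2 198.5
side peg_center 0.67 [227.2, 261.5, 238.2, 295.2] 233.0 279.7
```

View pics/d.png

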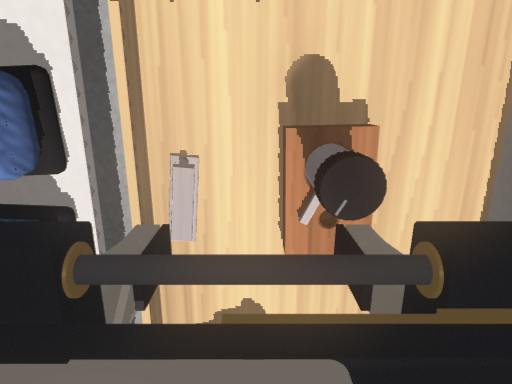

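The move was refused, so the picture is unchanged. Rows probably need every field.

Emit:
drive_tool(
  commands=[
    {"hand":0,"tx":-0.366,"ty":0.433,"tz":0,"turn":0},
    {"hand":0,"tx":-0.366,"ty":0.433,"tz":0,"turn":0},
    {"hand":0,"tx":-0.366,"ty":0.433,"tz":0,"turn":0},
    {"hand":0.3,"tx":-0.366,"ty":0.433,"tz":0,"turn":0},
    {"hand":0.3,"tx":-0.366,"ty":0.433,"tz":0,"turn":0},
    {"hand":0.3,"tx":-0.366,"ty":0.433,"tz":0,"turn":0},
    {"hand":0.3,"tx":-0.366,"ty":0.433,"tz":0,"turn":0},
    {"hand":0.3,"tx":-0.366,"ty":0.433,"tz":0,"turn":0},
    {"hand":0.3,"tx":-0.366,"ty":0.433,"tz":0,"turn":0},
    {"hand":0.3,"tx":-0.366,"ty":0.433,"tz":0,"turn":0},
  ],
  grip_force=15,
)

```text
time_s: 3.3
tcp_pos: [0.4557, 0.2595, 0.2053]
eef_rot: [-180.0, -0.0, -90.0]
contact_force: [-0.3, 0.4, 0.3]
gripper_width: 0.0611
gripper_force: 0.0
```

```bash
python3 - <<'E'
from h import *
s=r.get_state();T=toolT(s)
d=snap('wrist')
for q in r.trace('peg_center','wrist')[:3]: print(round(q['score'],2),q['extent'])
print(proj(d,[.455,.262,.074],T),proj(d,[.455,.262,.006],T))
sc=snap('scene')
for n in ['cap_center','jar_tab']:
    for q in r.trace(n,'scene')[:2]: print(n,round(q['score'],2),q['extent'])
c=cv2.resize(sc['frame'][185:270,220:310],None,fx=3.2,fy=3.2,interpolation=cv2.INTER_CUBIC)
h=np.zeros((384,800,3),np.uint8);h[:,:512]=d['frame'];h[:c.shape[0],512:512+c.shape[1]]=c[:, :288]
cv2.imwrite('pics/f.png',h[:,:,::-1])
E
```

```text
0.9 [240.4, 160.7, 257.2, 188.8]
[252.90293678 179.2065084 ] [252.80048285 165.81757609]
cap_center 0.89 [244.2, 205.7, 269.1, 235.9]
cap_center 0.74 [165.6, 143.2, 183.2, 159.2]
jar_tab 0.59 [245.0, 229.0, 281.8, 244.2]
```

View pics/f.png

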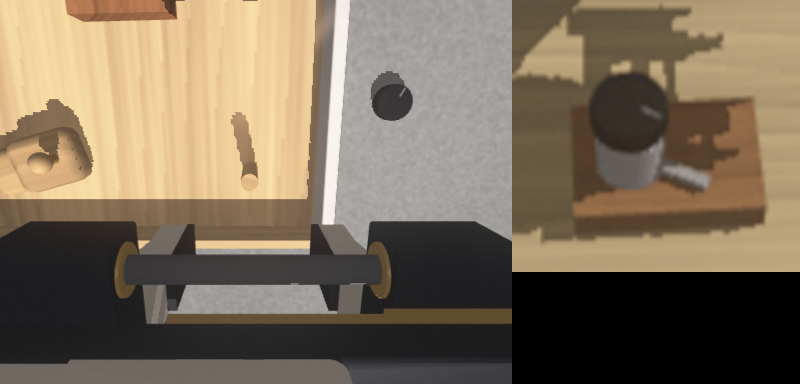

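Wrist view: the peg top is at (250,181). The decoy black cap is outside the drawer at (392,102). The scene crop shows the jar with its cap and tab.

```bash
python3 - <<'E'
from h import *
s=r.get_state();T=toolT(s);d=snap('wrist')
print('peg',onz(d,249.7,181.5,.074,T))
T0=toolT({'tcp_pos':[.675,0,.2052],'eef_rot':[180,0,-90]})
im=cv2.imread('pics/d.png')
# cap top: dark blob; ellipse outline from image ; project-fit model
from scipy.optimize import least_squares
print('hole',onz(d,328,219,.038,T0),'tab end top',onz(d,304.5,221,.046,T0),'tick',onz(d,341,208,.120,T0), 'tick in',onz(d,346,201,.120,T0))
for p in [(284,127),(377,125)]: print('stand corner',onz(d,*p,.038,T0))
g=im.max(2);m=((g<50).astype(np.uint8));m[:, :290]=0;m[230:]=0
n,l,st,ce=cv2.connectedComponentsWithStats(m);i=l[186,355];st=st[i];print(st,'ok')
ys,xs=np.nonzero(l==i)
k=ys<222
# fit cap silhouette: top circle z=.120 right/bottom extremes
def sil(c):
    a=np.linspace(0,2*np.pi,90);P=np.vstack([np.array([proj(d,[c[0]+.029*np.cos(t),c[1]+.029*np.sin(t),z],T0) for t in a]) for z in(.094,.120)])
    return np.r_[P.min(0),P.max(0)]
ob=np.array([xs[k].min()-.0,ys[k].min(),xs[k].max()+1,ys[k].max()+1]);print(ob)
f=least_squares(lambda c:sil(c)-ob,[.61,-.03],x_scale=.01,diff_step=1e-3);print('cap',f.x,f.fun)
sc=snap('scene')
for z in(.107,):print('cap scene',onz(sc,256.6,220.8,z))
si=snap('side');print('cap side',onz(si,239.7,178.7,.107))
E
```

```text
peg [0.45833536 0.26377344 0.074     ]
hole [0.58752148 0.05845234 0.038     ] tab end top [0.61591051 0.05783754 0.046     ] tick [0.59749203 0.01709742 0.12      ] tick in [0.59363628 0.01069289 0.12      ]
stand corner [ 0.64111307 -0.0459784   0.038     ]
stand corner [ 0.54219202 -0.04814163  0.038     ]
[     0      0    512    384 195942] ok
[  0.   0. 512. 222.]
cap [ 0.67190457 -0.07261488] [ 219.72104891   62.35903515 -219.50758765  -84.12181077]
cap scene [0.59357061 0.00088385 0.107     ]
cap side [ 0.58994124 -0.00067591  0.107     ]
```

Emit:
drive_tool(
  commands=[
    {"hand":0.3,"tx":0.005,"ty":0.0067,"tz":-0.08,"turn":0},
    {"hand":0.3,"tx":0.005,"ty":0.0067,"tz":-0.16,"turn":0},
    {"hand":0.3,"tx":0.005,"ty":0.0067,"tz":-0.22,"turn":0},
    {"hand":0.3,"tx":0.005,"ty":0.0067,"tz":-0.257,"turn":0},
    {"hand":0.3,"tx":0.005,"ty":0.0067,"tz":-0.257,"turn":0},
    {"hand":0.9,"tx":0.005,"ty":0.0067,"tz":-0.257,"turn":0},
    {"hand":0.9,"tx":0.005,"ty":0.0067,"tz":-0.257,"turn":0},
    {"hand":0.9,"tx":0.005,"ty":0.0067,"tz":-0.257,"turn":0},
    {"hand":0.9,"tx":0.005,"ty":0.0067,"tz":-0.257,"turn":0},
    {"hand":0.9,"tx":0.005,"ty":0.0067,"tz":-0.257,"turn":0},
  ],
  grip_force=20,
)

```text
time_s: 4.7
tcp_pos: [0.4586, 0.2641, 0.0518]
eef_rot: [-179.9, 0.1, -90.0]
contact_force: [0.3, 0.8, -0.8]
gripper_width: 0.0266
gripper_force: 0.0
```

Emit:
drive_tool(
  commands=[
    {"hand":0.9,"tx":0,"ty":0,"tz":0,"turn":0},
    {"hand":0.9,"tx":0,"ty":0,"tz":0,"turn":0},
    {"hand":0.9,"tx":0,"ty":0,"tz":0,"turn":0},
    {"hand":0.9,"tx":0,"ty":0,"tz":0.03,"turn":0},
    {"hand":0.9,"tx":0,"ty":0,"tz":0.1,"turn":0},
    {"hand":0.9,"tx":0,"ty":0,"tz":0.18,"turn":0},
    {"hand":0.9,"tx":0,"ty":0,"tz":0.22,"turn":0},
    {"hand":0.9,"tx":0,"ty":0,"tz":0.22,"turn":0},
  ],
)

```text
time_s: 5.5
tcp_pos: [0.4601, 0.2654, 0.1873]
eef_rot: [-179.7, 0.3, -90.0]
contact_force: [-0.4, 0.3, -0.8]
gripper_width: 0.0086
gripper_force: 0.0
```

The fingers closed past 18 mm, so the grasp missed. Looking to see where the peg is.

Emit:
drive_tool(
  commands=[
    {"hand":0.3,"tx":0,"ty":-0.06,"tz":0.03,"turn":0},
    {"hand":0.3,"tx":0,"ty":-0.06,"tz":0.03,"turn":0},
    {"hand":0.3,"tx":0,"ty":-0.06,"tz":0.03,"turn":0},
    {"hand":0.3,"tx":0,"ty":-0.06,"tz":0.03,"turn":0},
  ],
)

```text
time_s: 5.9
tcp_pos: [0.4581, 0.2278, 0.2002]
eef_rot: [179.9, -0.0, -90.0]
contact_force: [0.1, 0.2, -0.3]
gripper_width: 0.0353
gripper_force: 0.0
```

```bash
python3 - <<'E'
from h import *
s=r.get_state();print(s['tcp_pos'],s['gripper_width'])
d=snap('wrist');sc=snap('side')
for q in r.trace('peg_center','wrist')[:3]: print(round(q['score'],2),q['extent'])
for q in r.trace('peg_center','side')[:3]: print(round(q['score'],2),q['extent'])
c=cv2.resize(sc['frame'][200:320,190:310],None,fx=2.4,fy=2.4,interpolation=cv2.INTER_CUBIC)
h=np.zeros((384,800,3),np.uint8);h[:,:512]=d['frame'];h[:c.shape[0],512:512+c.shape[1]]=c[:, :288]
cv2.imwrite('pics/g.png',h[:,:,::-1])
E
```

```text
[0.45810772 0.22783703 0.20022946] 0.035263499688779336
0.78 [237.0, 285.7, 264.6, 302.1]
```

View pics/g.png

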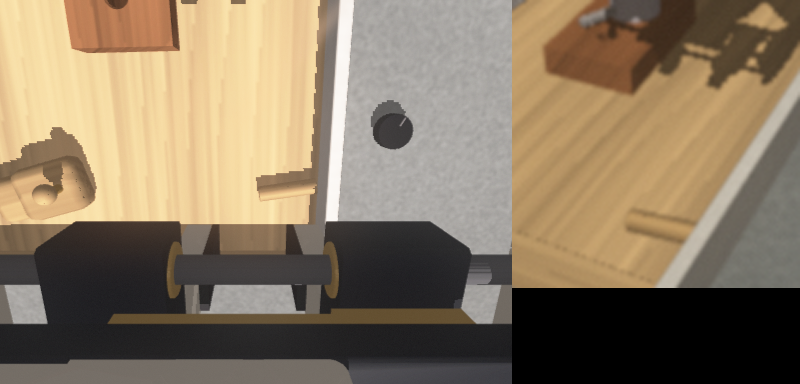

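Wrist view: the peg has tipped over and lies along x at about (258–316, 190), with its far end near the wall. I'll have to stand it up again. First I need its pose, and which end is the chamfered foot.

```bash
python3 - <<'E'
from h import *
s=r.get_state();T=toolT(s);print(s['tcp_pos'])
d=snap('wrist')
for p in [(258,178),(260,201),(316,186),(316,194)]: print(onz(d,*p,.015,T).round(4))
f=d['frame'][165:215,240:330];cv2.imwrite('pics/h.png',cv2.resize(f,None,fx=8,fy=8,interpolation=cv2.INTER_CUBIC)[:,:,::-1])
E
```

```text
[0.45818604 0.2280795  0.2003668 ]
[0.4512 0.2422 0.015 ]
[0.4486 0.2704 0.015 ]
[0.3827 0.2518 0.015 ]
[0.3822 0.2616 0.015 ]
```

View pics/h.png

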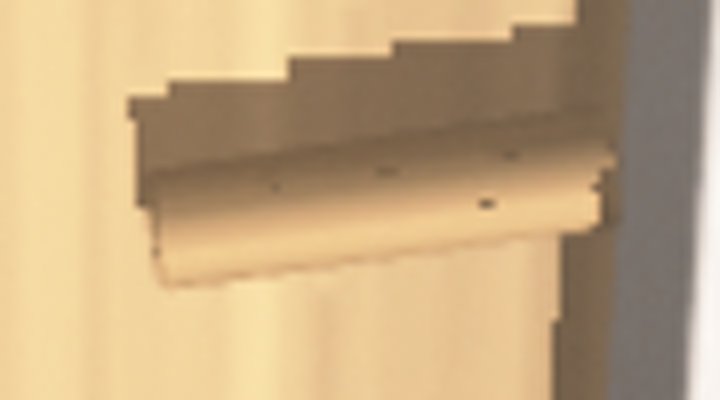

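The peg tipped towards -x: it lies from x≈0.450 to x≈0.382, with its axis about 5° from x. That puts the foot at the +x end and the top at the wall.

The plan:
1. Grip it near the top end.
2. Butt the foot against the stand's side and arc it upright.

Emit:
drive_tool(
  commands=[
    {"hand":0.3,"tx":-0.1,"ty":0.048,"tz":-0.1,"turn":-0.944},
    {"hand":0.3,"tx":-0.1,"ty":0.048,"tz":-0.1,"turn":-0.944},
    {"hand":0.3,"tx":-0.1,"ty":0.048,"tz":-0.1,"turn":-0.944},
    {"hand":0.3,"tx":-0.1,"ty":0.048,"tz":-0.1,"turn":-0.944},
    {"hand":0.3,"tx":-0.1,"ty":0.048,"tz":-0.1,"turn":-0.944},
    {"hand":0.3,"tx":-0.1,"ty":0.048,"tz":-0.1,"turn":-0.944},
    {"hand":0.3,"tx":-0.1,"ty":0.048,"tz":-0.1,"turn":-0.944},
    {"hand":0.3,"tx":-0.1,"ty":0.048,"tz":-0.1,"turn":-0.944},
    {"hand":0.3,"tx":-0.1,"ty":0.048,"tz":-0.1,"turn":-0.944},
    {"hand":0.3,"tx":-0.1,"ty":0.048,"tz":-0.1,"turn":-0.944},
  ],
)

```text
time_s: 7.15
tcp_pos: [0.3983, 0.2568, 0.1409]
eef_rot: [-180.0, -0.0, -175.3]
contact_force: [-0.5, 0.1, 0.2]
gripper_width: 0.0614
gripper_force: 0.0
```

```bash
python3 - <<'E'
from h import *
s=r.get_state();T=toolT(s);print(s['time_s'],s['tcp_pos'],s['eef_rot'],s['joints'],s['gripper_width'])
d=snap('wrist')
for q in r.trace('peg_center','wrist')[:2]: print(round(q['score'],2),q['extent'])
P=[(.450,.2618,.015),(.382,.2555,.015)]
f=d['frame'].copy()
for p in P: 
    u=proj(d,p,T);print(u);cv2.circle(f,tuple(int(x) for x in u),3,(255,0,0),1)
cv2.imwrite('pics/i.png',f[:,:,::-1])
E
```

```text
7.15 [0.39829901 0.25679046 0.14085604] [-1.79985391e+02 -1.30186383e-02 -1.75292676e+02] [ 5.66833159e+01  4.62248965e+00 -2.92285857e+01 -1.51273206e-03
 -5.61684521e+01 -1.41975147e+02] 0.06141808671737944
0.69 [240.7, 165.9, 263.7, 230.9]
[254.09209431 226.48328071]
[253.52413936 160.56355556]
```

View pics/i.png

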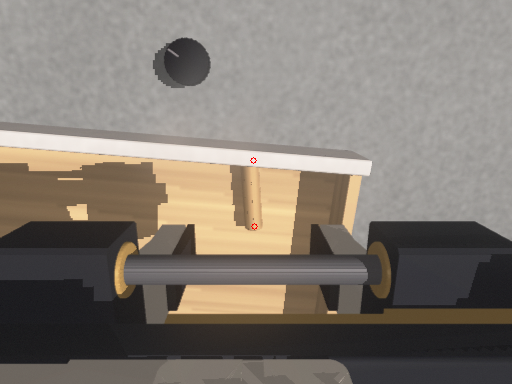

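The overlay shows the peg from the wall at (250,165) to the foot at (255,229). Position is good and the axis is nearer 8° than 5°, so I'll correct the yaw and grip.

Emit:
drive_tool(
  commands=[
    {"hand":0.3,"tx":0.003,"ty":-0.003,"tz":-0.07,"turn":0.035},
    {"hand":0.3,"tx":0.003,"ty":-0.003,"tz":-0.14,"turn":0.035},
    {"hand":0.3,"tx":0.003,"ty":-0.003,"tz":-0.19,"turn":0.035},
    {"hand":0.3,"tx":0.003,"ty":-0.003,"tz":-0.217,"turn":0.035},
    {"hand":0.9,"tx":0.003,"ty":-0.003,"tz":-0.217,"turn":0.035},
    {"hand":0.9,"tx":0.003,"ty":-0.003,"tz":-0.217,"turn":0.035},
    {"hand":0.9,"tx":0.003,"ty":-0.003,"tz":-0.217,"turn":0.035},
    {"hand":0.9,"tx":0.003,"ty":-0.003,"tz":-0.217,"turn":0.035},
    {"hand":0.9,"tx":0.003,"ty":-0.003,"tz":-0.217,"turn":0.035},
    {"hand":0.9,"tx":0.003,"ty":-0.003,"tz":-0.217,"turn":0.035},
  ],
  grip_force=12,
)

```text
time_s: 8.25
tcp_pos: [0.4004, 0.2551, 0.0115]
eef_rot: [179.9, 0.0, -171.8]
contact_force: [1.2, -0.7, 0.1]
gripper_width: 0.0193
gripper_force: 0.0
```

Emit:
drive_tool(
  commands=[
    {"hand":0.9,"tx":0,"ty":0,"tz":0,"turn":0},
    {"hand":0.9,"tx":0,"ty":0,"tz":0,"turn":0},
    {"hand":0.9,"tx":0,"ty":0,"tz":0,"turn":0},
  ],
)

```text
time_s: 8.55
tcp_pos: [0.4002, 0.2548, 0.0109]
eef_rot: [180.0, 0.0, -171.8]
contact_force: [-0.8, -0.4, -0.3]
gripper_width: 0.0091
gripper_force: 0.0
```

Emit:
drive_tool(
  commands=[
    {"hand":0.3,"tx":0,"ty":0,"tz":0.2,"turn":0},
    {"hand":0.3,"tx":0,"ty":0,"tz":0.2,"turn":0},
    {"hand":0.3,"tx":0,"ty":0,"tz":0.2,"turn":0},
    {"hand":0.3,"tx":0,"ty":0,"tz":0.2,"turn":0},
  ],
)

```text
time_s: 8.95
tcp_pos: [0.4017, 0.2566, 0.1344]
eef_rot: [179.7, 0.3, -171.8]
contact_force: [-0.1, -0.1, -0.6]
gripper_width: 0.0354
gripper_force: 0.0
```

```bash
python3 - <<'E'
from h import *
s=r.get_state();T=toolT(s);print(s['time_s'],s['tcp_pos'],s['gripper_width'])
d=snap('wrist');sd=snap('side');sc=snap('scene')
for c,dd,TT in(('wrist',d,T),('side',sd,None),('scene',sc,None)):
  for q in r.trace('peg_center',c)[:2]:
    print(c,round(q['score'],2),q['extent'])
    p=q['pixels'];v,u=np.nonzero(p)
    rc=cv2.minAreaRect(np.c_[u,v].astype(np.float32));b=cv2.boxPoints(rc);print([onz(dd,*x,.015,TT)[:2].round(3).tolist() for x in b],np.array(b).round(0).tolist())
f=np.zeros((384,800,3),np.uint8);f[:,:512]=d['frame']
c=cv2.resize(sd['frame'][230:330,190:286],None,fx=3,fy=3);f[:300,512:]=c
cv2.imwrite('pics/j.png',f[:,:,::-1])
E
```

```text
8.95 [0.40165817 0.25656701 0.13438227] 0.03535994899549214
wrist 0.67 [241.5, 160.7, 261.0, 229.5]
[[0.388, 0.243], [0.385, 0.26], [0.451, 0.272], [0.455, 0.253]] [[240.0, 162.0], [259.0, 162.0], [261.0, 228.0], [242.0, 228.0]]
side 0.72 [238.6, 286.7, 266.4, 301.6]
[[0.448, 0.275], [0.458, 0.248], [0.402, 0.241], [0.394, 0.268]] [[236.0, 296.0], [238.0, 285.0], [266.0, 292.0], [263.0, 302.0]]
```

View pics/j.png

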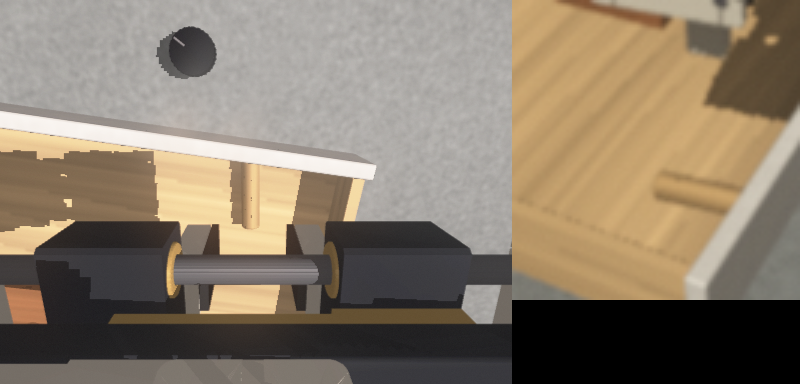

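Wrist view: the peg hasn't moved, at (250,195). The visible fingertips (61 mm gap = 116 px, 35 mm gap = 68 px) come out about 168 mm from the camera. That puts them about 22 mm behind the reported TCP, so both grips closed above the peg. I'll go about 22 mm deeper and watch the force.

Emit:
drive_tool(
  commands=[
    {"hand":0.4,"tx":0,"ty":0,"tz":-0.08,"turn":0},
    {"hand":0.4,"tx":0,"ty":0,"tz":-0.15,"turn":0},
    {"hand":0.4,"tx":0,"ty":0,"tz":-0.2,"turn":0},
    {"hand":0.4,"tx":0,"ty":0,"tz":-0.215,"turn":0},
    {"hand":0.4,"tx":0,"ty":0,"tz":-0.22,"turn":0},
    {"hand":0.4,"tx":0,"ty":0,"tz":-0.225,"turn":0},
    {"hand":0.4,"tx":0,"ty":0,"tz":-0.225,"turn":0},
  ],
)

```text
time_s: 9.95
tcp_pos: [0.4007, 0.2555, -0.0033]
eef_rot: [179.9, 0.1, -171.8]
contact_force: [0.3, 0.1, -0.2]
gripper_width: 0.0526
gripper_force: 0.0
```

Emit:
drive_tool(
  commands=[
    {"hand":0.4,"tx":0,"ty":0,"tz":-0.005,"turn":0},
    {"hand":0.4,"tx":0,"ty":0,"tz":-0.008,"turn":0},
    {"hand":0.4,"tx":0,"ty":0,"tz":-0.008,"turn":0},
  ],
)

```text
time_s: 10.25
tcp_pos: [0.4002, 0.2549, -0.0087]
eef_rot: [180.0, 0.0, -171.8]
contact_force: [-0.3, 0.1, 1.1]
gripper_width: 0.0525
gripper_force: 0.0
```

There's no contact with the TCP below the table, so the offset is confirmed. Closing on the peg.

Emit:
drive_tool(
  commands=[
    {"hand":1,"tx":0,"ty":0,"tz":-0.003,"turn":0},
    {"hand":1,"tx":0,"ty":0,"tz":-0.003,"turn":0},
    {"hand":1,"tx":0,"ty":0,"tz":-0.003,"turn":0},
    {"hand":1,"tx":0,"ty":0,"tz":-0.003,"turn":0},
    {"hand":1,"tx":0,"ty":0,"tz":-0.003,"turn":0},
    {"hand":1,"tx":0,"ty":0,"tz":-0.003,"turn":0},
    {"hand":1,"tx":0,"ty":0,"tz":-0.003,"turn":0},
  ],
  grip_force=12,
)

```text
time_s: 10.95
tcp_pos: [0.4002, 0.2548, -0.0107]
eef_rot: [180.0, 0.0, -171.8]
contact_force: [-1.0, -0.8, 0.3]
gripper_width: 0.0174
gripper_force: 12.0
```

Gripped: width 17.4 mm at 12 N. Now I'll carry it to the stand's near side with the foot pointing at it.

Emit:
drive_tool(
  commands=[
    {"hand":1,"tx":0,"ty":0,"tz":0.05,"turn":0},
    {"hand":1,"tx":0.06,"ty":-0.06,"tz":0.05,"turn":-0.08},
    {"hand":1,"tx":0.12,"ty":-0.12,"tz":0.05,"turn":-0.08},
    {"hand":1,"tx":0.135,"ty":-0.2,"tz":0.05,"turn":-0.08},
    {"hand":1,"tx":0.135,"ty":-0.27,"tz":0.05,"turn":-0.08},
    {"hand":1,"tx":0.135,"ty":-0.3,"tz":0.05,"turn":-0.08},
    {"hand":1,"tx":0.135,"ty":-0.3,"tz":0.03,"turn":-0.08},
    {"hand":1,"tx":0.135,"ty":-0.3,"tz":0.012,"turn":-0.08},
    {"hand":1,"tx":0.135,"ty":-0.3,"tz":0.007,"turn":-0.08},
    {"hand":1,"tx":0.135,"ty":-0.3,"tz":0.005,"turn":-0.08},
  ],
)

```text
time_s: 11.95
tcp_pos: [0.4808, 0.075, -0.0083]
eef_rot: [-180.0, -0.1, -179.0]
contact_force: [0.2, 1.1, -0.3]
gripper_width: 0.0176
gripper_force: 12.0
```

```bash
python3 - <<'E'
from h import *
s=r.get_state();T=toolT(s);print(s['time_s'],s['tcp_pos'],s['eef_rot'],s['gripper_width'],s['contact_force'])
d=snap('wrist');sd=snap('side')
for c,dd,TT in(('wrist',d,T),('side',sd,None)):
  for q in r.trace('peg_center',c)[:2]:
    print(c,round(q['score'],2),q['extent'])
    v,u=np.nonzero(q['pixels'])
    b=cv2.boxPoints(cv2.minAreaRect(np.c_[u,v].astype(np.float32)));print([onz(dd,*x,.018,TT)[:2].round(3).tolist() for x in b],b.round(0).tolist())
cv2.imwrite('pics/w1.png',d['frame'][:,:,::-1]);cv2.imwrite('pics/s1.png',sd['frame'][:,:,::-1])
E
```

```text
11.95 [ 0.48084073  0.07503211 -0.00832089] [-1.79960169e+02 -6.36738262e-02 -1.78963832e+02] 0.0175843477714466 [ 0.19971496  1.06475969 -0.2580807 ]
wrist 0.84 [238.2, 209.6, 268.7, 310.7]
[[0.462, 0.065], [0.461, 0.082], [0.522, 0.084], [0.523, 0.066]] [[236.0, 209.0], [269.0, 209.0], [269.0, 313.0], [236.0, 313.0]]
side 0.61 [268.3, 232.0, 273.5, 240.9]
[[0.48, 0.063], [0.472, 0.059], [0.46, 0.084], [0.468, 0.088]] [[269.0, 232.0], [273.0, 232.0], [273.0, 239.0], [269.0, 239.0]]
side 0.3 [231.8, 168.3, 251.6, 187.4]
[[0.745, -0.192], [0.678, -0.221], [0.618, -0.107], [0.678, -0.08]] [[228.0, 169.0], [251.0, 169.0], [251.0, 189.0], [228.0, 189.0]]
```

Emit:
drive_tool(
  commands=[
    {"hand":1,"tx":0.0133,"ty":0,"tz":-0.002,"turn":0},
    {"hand":1,"tx":0.0217,"ty":0,"tz":-0.002,"turn":0},
    {"hand":1,"tx":0.0217,"ty":0,"tz":0,"turn":0},
    {"hand":1,"tx":0.0213,"ty":0,"tz":0.008,"turn":0},
    {"hand":1,"tx":0.0213,"ty":0,"tz":0.016,"turn":0},
    {"hand":1,"tx":0.0223,"ty":0,"tz":0.0255,"turn":0},
    {"hand":1,"tx":0.0255,"ty":0,"tz":0.035,"turn":0},
    {"hand":1,"tx":0.03,"ty":0,"tz":0.043,"turn":0},
    {"hand":1,"tx":0.035,"ty":0,"tz":0.05,"turn":0},
    {"hand":1,"tx":0.035,"ty":0,"tz":0.05,"turn":0},
  ],
  grip_force=4,
)

```text
time_s: 13.15
tcp_pos: [0.5026, 0.0748, 0.0229]
eef_rot: [180.0, 0.0, -179.0]
contact_force: [-3.6, 0.6, 1.5]
gripper_width: 0.0182
gripper_force: 4.0
```

```bash
cat > m.py <<'E'
from h import *
s=r.get_state();T=toolT(s);print(s['time_s'],s['tcp_pos'].round(4),s['gripper_width'],s['contact_force'].round(1))
d=snap('wrist');sd=snap('side')
for c in('wrist','side'):
  for q in r.trace('peg_center',c)[:2]:
    v,u=np.nonzero(q['pixels']);rc=cv2.minAreaRect(np.c_[u,v].astype(np.float32))
    print(c,round(q['score'],2),q['extent'],rc)
import sys
f=np.zeros((384,800,3),np.uint8);f[:,:512]=d['frame'];f[:288,512:]=cv2.resize(sd['frame'][170:266,190:286],None,fx=3,fy=3)
cv2.imwrite('pics/'+sys.argv[1],f[:,:,::-1])
E
python3 m.py k.png
```

```text
13.15 [0.5026 0.0748 0.0229] 0.01815691373900279 [-3.6  0.6  1.5]
wrist 0.8 [235.5, 197.6, 272.6, 253.3] ((252.5, 225.5), (55.0, 37.0), 90.0)
side 0.65 [245.3, 215.0, 270.7, 229.8] ((257.10003662109375, 222.7000274658203), (6.7082037925720215, 25.491172790527344), 63.43495178222656)
```

View pics/k.png

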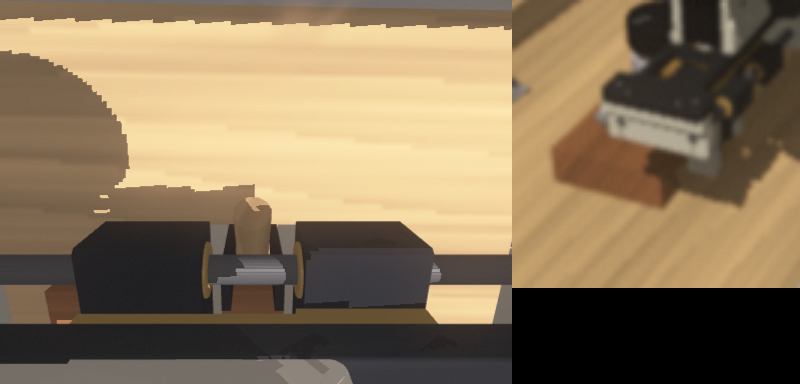

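Tenth and last picture: the peg top shows at (252,205), nearer the camera than before, so it is tilting as planned. At this x the gripper body would get near the cap, so I'll raise first. The stand's side can then finish the rotation while the foot is still below its top edge.

Emit:
drive_tool(
  commands=[
    {"hand":1,"tx":0.005,"ty":0,"tz":0.01,"turn":0},
    {"hand":1,"tx":0.01,"ty":0,"tz":0.02,"turn":0},
    {"hand":1,"tx":0.015,"ty":0,"tz":0.028,"turn":0},
    {"hand":1,"tx":0.02,"ty":0,"tz":0.028,"turn":0},
    {"hand":1,"tx":0.025,"ty":0,"tz":0.028,"turn":0},
    {"hand":1,"tx":0.03,"ty":0,"tz":0.028,"turn":0},
    {"hand":1,"tx":0.035,"ty":0,"tz":0.028,"turn":0},
    {"hand":1,"tx":0.04,"ty":0,"tz":0.028,"turn":0},
    {"hand":1,"tx":0.045,"ty":0,"tz":0.028,"turn":0},
    {"hand":1,"tx":0.047,"ty":0,"tz":0.028,"turn":0},
  ],
)

```text
time_s: 14.35
tcp_pos: [0.5307, 0.0748, 0.039]
eef_rot: [-180.0, -0.0, -179.0]
contact_force: [-0.0, 0.2, -0.1]
gripper_width: 0.0176
gripper_force: 4.0
```

```bash
python3 m.py l.png; python3 - <<'E'
import cv2
f=cv2.imread('pics/l.png').max(2);
for v in range(180,262,6): print(v,f[v,216:290:4])
E
```

```text
14.35 [0.5307 0.0748 0.039 ] 0.01762278905485244 [-0.   0.2 -0.1]
wrist 0.84 [235.7, 199.0, 272.2, 254.2] ((253.0, 226.0), (54.0, 40.0), 90.0)
wrist 0.3 [52.9, 218.3, 294.5, 319.2] ((175.07322692871094, 265.1314697265625), (101.56907653808594, 240.48802185058594), 88.29864501953125)
side 0.66 [244.9, 204.8, 252.7, 229.2] ((249.38412475585938, 217.04266357421875), (7.398913383483887, 26.503570556640625), 6.340191841125488)
180 [234 234 234 235 236 236 237 237 237 236 237 238 238 238 238 238 238 239
 239]
186 [141 142 140 139 139 166 231 232 233 233 233 234 234 235 235 237 236 237
 237]
192 [145 145 144 142 141 172 240 239 240 240 238 233 233 235 235 235 235 235
 237]
198 [138 138 138 138 136 138 153 239 239 239 239 238 238 239 239 239 240 240
 239]
204 [134 134 134 134 135 133 133 117 120 122 113 115 238 237 238 238 238 238
 239]
210 [134 135 134 135 135 135 113 116 119 119 111 112 114 242 243 243 243 243
 243]
216 [127 129 128 128 129 127 113 115 117 116 111 111 113 219 219 219 219 222
 147]
222 [ 94  94  93  95  93  97 112 113 116 110 107 108 109 109 113 118 117 118
 118]
228 [121 122 122  63  49 109 111 129 130 122 121 121 107 109  58  65 126 126
 127]
234 [119 122 121  45  45 114 128 131 121 119 119 120 121 124  53  55 125 124
 124]
240 [121 120 119  42  47 127 129 125 118 117 119 120 124 126  88  50 122 123
 124]
246 [119 120  93  40  57 127 126 117 117 118 119 119 123 123  73  46  63 122
 121]
252 [119 119  38  38  38 127 118 115 115 118 119 121 122 117  43  43  44 121
 121]
258 [58 58 61 61 59 60 60 60 59 59 61 62 61 62 62 61 63 63 62]
```

The peg stuck at about 30° and its foot slid over the stand top. I'll back off, lower it and push again with the foot in the floor/stand corner.

Emit:
drive_tool(
  commands=[
    {"hand":1,"tx":-0.02,"ty":0,"tz":0.01,"turn":0},
    {"hand":1,"tx":-0.06,"ty":0,"tz":0.01,"turn":0},
    {"hand":1,"tx":-0.0845,"ty":0,"tz":0,"turn":0},
    {"hand":1,"tx":-0.0845,"ty":0,"tz":-0.03,"turn":0},
    {"hand":1,"tx":-0.0845,"ty":0,"tz":-0.0475,"turn":0},
    {"hand":1,"tx":-0.068,"ty":0,"tz":-0.0475,"turn":0},
    {"hand":1,"tx":-0.056,"ty":0,"tz":-0.0475,"turn":0},
    {"hand":1,"tx":-0.049,"ty":0,"tz":-0.0475,"turn":0},
    {"hand":1,"tx":-0.045,"ty":0,"tz":-0.042,"turn":0},
    {"hand":1,"tx":-0.041,"ty":0,"tz":-0.0365,"turn":0},
  ],
  grip_force=3,
)

```text
time_s: 15.55
tcp_pos: [0.5061, 0.0747, 0.0174]
eef_rot: [-180.0, -0.0, -179.0]
contact_force: [0.4, 1.0, -1.1]
gripper_width: 0.0179
gripper_force: 3.0
```

```bash
python3 m.py l2.png
```

```text
15.55 [0.5061 0.0747 0.0174] 0.017887832765411327 [ 0.4  1.  -1.1]
wrist 0.61 [233.7, 204.6, 274.6, 253.8] ((253.0, 228.5), (49.0, 40.0), 90.0)
```

Emit:
drive_tool(
  commands=[
    {"hand":1,"tx":0.005,"ty":0,"tz":0.005,"turn":0},
    {"hand":1,"tx":0.01,"ty":0,"tz":0.008,"turn":0},
    {"hand":1,"tx":0.016,"ty":0,"tz":0.01,"turn":0},
    {"hand":1,"tx":0.021,"ty":0,"tz":0.012,"turn":0},
  ],
)

```text
time_s: 16.15
tcp_pos: [0.5188, 0.0749, 0.0245]
eef_rot: [180.0, 0.0, -179.0]
contact_force: [-0.4, -0.6, -0.4]
gripper_width: 0.0179
gripper_force: 3.0
```

```bash
python3 m.py l3.png
```

```text
16.15 [0.5188 0.0749 0.0245] 0.0178701436445824 [-0.4 -0.6 -0.4]
wrist 0.79 [234.4, 203.3, 273.0, 286.9] ((252.0540313720703, 244.82432556152344), (81.87068939208984, 39.94894790649414), 80.53767395019531)
wrist 0.26 [47.2, 239.5, 280.7, 322.2] ((163.00144958496094, 278.13079833984375), (80.77166748046875, 234.66915893554688), 87.32457733154297)
side 0.48 [249.9, 206.6, 256.9, 233.6] ((254.8137969970703, 219.55538940429688), (8.86305046081543, 25.14094352722168), 10.007980346679688)
```

```bash
python3 - <<'E'
import cv2,numpy as np
for n in ['k','l','l2','l3']:
    f=cv2.imread(f'pics/{n}.png').astype(int)
    print(n)
    for c in (247,253,259): print(c,[int(x) for x in f[194:256:3,c].sum(1)//3])
    print('row 216',[int(x) for x in f[216,226:282:3].sum(1)//3])
E
python3 - <<'E'
import sys;sys.path.insert(0,'.')
import numpy as np
# predicted face rows (top, bottom) and width for tilt phi(from vertical), lever t
def pr(x,z):
    X=x-.073;Z=z+.18;y=-.963*X-.268*Z;d=-.268*X+.963*Z;return 192+320.6*y/d,d
for t in(.017,.021,.025):
  for ph in(0,15,30,45,60,75):
    a=np.radians(ph);cx,cz=t*np.sin(a),-.0257-t*np.cos(a)
    e=(.009*np.cos(a),.009*np.sin(a))
    u,_=pr(cx+e[0],cz+e[1]);l,_=pr(cx-e[0],cz-e[1]);_,d=pr(cx,cz)
    print(t,ph,round(u),round(l),round(.018*320/d))
E
```

```text
k
247 [119, 146, 173, 106, 100, 98, 96, 94, 93, 94, 93, 92, 88, 87, 88, 86, 87, 87, 86, 86, 72]
253 [120, 147, 159, 158, 157, 157, 96, 96, 95, 96, 94, 95, 91, 91, 91, 89, 90, 90, 89, 87, 74]
259 [212, 202, 159, 159, 100, 99, 98, 98, 98, 99, 98, 96, 93, 92, 91, 90, 90, 90, 89, 89, 72]
row 216 [106, 106, 106, 100, 103, 97, 94, 95, 94, 96, 97, 97, 100, 100, 100, 145, 203, 204, 204]
l
247 [206, 200, 155, 93, 95, 94, 94, 94, 92, 92, 92, 105, 102, 101, 99, 95, 95, 94, 93, 92, 76]
253 [206, 201, 107, 96, 96, 95, 95, 93, 87, 85, 87, 96, 95, 95, 94, 95, 95, 94, 95, 93, 75]
259 [191, 197, 198, 91, 88, 89, 89, 87, 87, 85, 84, 97, 97, 96, 96, 96, 96, 96, 96, 97, 78]
row 216 [105, 104, 104, 105, 91, 91, 92, 94, 94, 92, 88, 87, 89, 90, 176, 175, 177, 176, 175]
l2
247 [119, 116, 113, 113, 94, 95, 96, 95, 94, 92, 93, 92, 90, 91, 91, 91, 90, 90, 102, 98, 78]
253 [118, 116, 115, 109, 97, 95, 97, 96, 94, 95, 93, 91, 92, 87, 86, 84, 83, 83, 93, 92, 75]
259 [119, 116, 115, 113, 91, 91, 90, 88, 88, 87, 86, 86, 84, 84, 84, 83, 82, 82, 92, 91, 77]
row 216 [108, 107, 107, 106, 93, 90, 93, 94, 96, 94, 90, 88, 90, 92, 202, 204, 202, 204, 203]
l3
247 [113, 109, 107, 106, 94, 93, 94, 93, 94, 93, 91, 92, 91, 89, 90, 90, 89, 89, 100, 99, 77]
253 [113, 109, 108, 103, 96, 95, 94, 92, 93, 93, 93, 92, 91, 85, 85, 84, 82, 83, 93, 92, 75]
259 [203, 198, 196, 195, 95, 90, 87, 86, 87, 86, 86, 85, 83, 84, 83, 82, 84, 82, 92, 92, 75]
row 216 [108, 107, 106, 108, 91, 89, 92, 92, 94, 94, 89, 86, 89, 90, 191, 191, 191, 191, 191]
0.017 0 245 280 38
0.017 15 235 273 38
0.017 30 225 264 38
0.017 45 218 253 38
0.017 60 213 242 37
0.017 75 211 232 36
0.021 0 249 284 39
0.021 15 236 275 39
0.021 30 224 263 39
0.021 45 214 250 38
0.021 60 208 237 38
0.021 75 204 225 37
0.025 0 253 289 40
0.025 15 237 277 40
0.025 30 223 263 40
0.025 45 211 247 39
0.025 60 202 232 38
0.025 75 198 218 37
```

Emit:
drive_tool(
  commands=[
    {"hand":1,"tx":-0.03,"ty":0.01,"tz":0,"turn":0},
    {"hand":1,"tx":-0.035,"ty":0.034,"tz":-0.016,"turn":0},
    {"hand":1,"tx":-0.03,"ty":0.034,"tz":-0.016,"turn":0},
    {"hand":1,"tx":-0.018,"ty":0.034,"tz":-0.016,"turn":0},
    {"hand":1,"tx":-0.0087,"ty":0.034,"tz":-0.016,"turn":0},
    {"hand":1,"tx":-0.003,"ty":0.034,"tz":-0.0125,"turn":0},
    {"hand":1,"tx":0.002,"ty":0.034,"tz":-0.0085,"turn":0},
    {"hand":1,"tx":0.008,"ty":0.034,"tz":-0.0065,"turn":0},
    {"hand":1,"tx":0.0137,"ty":0.034,"tz":-0.0055,"turn":0},
    {"hand":1,"tx":0.017,"ty":0.034,"tz":-0.0053,"turn":0},
  ],
)

```text
time_s: 17.35
tcp_pos: [0.5288, 0.0951, 0.0213]
eef_rot: [180.0, -0.0, -179.0]
contact_force: [-2.2, 0.9, 0.8]
gripper_width: 0.0181
gripper_force: 3.0
```

```bash
cat > p.py <<'E'
from h import *
s=r.get_state();print(s['time_s'],s['tcp_pos'].round(4),s['gripper_width'],s['contact_force'].round(1))
d=snap('wrist')
for q in r.trace('peg_center','wrist')[:1]: print(round(q['score'],2),q['extent'])
f=d['frame'].astype(int)
for c in (241,247,253,259,265): print(c,[int(x) for x in f[188:258:3,c].sum(1)//3])
for w in (216,228,240,250): print(w,[int(x) for x in f[w,220:288:3].sum(1)//3])
E
python3 p.py
```

```text
17.35 [0.5288 0.0951 0.0213] 0.018055501460532364 [-2.2  0.9  0.8]
241 [111, 109, 106, 106, 105, 103, 103, 94, 89, 88, 89, 88, 88, 87, 86, 86, 86, 86, 86, 86, 90, 98, 78, 68]
247 [109, 108, 107, 105, 104, 103, 92, 92, 92, 92, 92, 90, 90, 91, 90, 89, 88, 91, 89, 89, 98, 97, 77, 68]
253 [108, 108, 107, 106, 105, 100, 94, 93, 93, 93, 91, 92, 91, 89, 89, 84, 83, 83, 83, 84, 92, 90, 74, 68]
259 [194, 194, 192, 192, 193, 192, 93, 86, 88, 86, 86, 85, 83, 82, 82, 81, 82, 81, 81, 81, 90, 92, 74, 68]
265 [196, 195, 193, 193, 194, 192, 190, 190, 102, 88, 88, 88, 87, 85, 86, 84, 83, 82, 82, 84, 81, 93, 76, 69]
216 [103, 103, 103, 104, 103, 103, 91, 88, 89, 92, 94, 93, 86, 85, 88, 89, 195, 195, 196, 196, 196, 196, 196]
228 [110, 111, 111, 41, 43, 58, 87, 88, 88, 90, 90, 89, 86, 82, 85, 85, 84, 47, 49, 77, 113, 114, 114]
240 [110, 108, 38, 37, 39, 83, 86, 86, 87, 89, 86, 84, 82, 81, 84, 83, 84, 63, 43, 42, 108, 111, 113]
250 [109, 82, 36, 37, 48, 83, 92, 99, 100, 98, 94, 91, 91, 93, 93, 92, 83, 83, 39, 39, 39, 109, 111]
```

I can't view more pictures, so I'll lift the peg clear and measure its tilt numerically from the two fixed cameras.

Emit:
drive_tool(
  commands=[
    {"hand":1,"tx":-0.05,"ty":0.03,"tz":0.08,"turn":0},
    {"hand":1,"tx":-0.1,"ty":0.1,"tz":0.15,"turn":0},
    {"hand":1,"tx":-0.1,"ty":0.18,"tz":0.15,"turn":0},
    {"hand":1,"tx":-0.1,"ty":0.2,"tz":0.15,"turn":0},
    {"hand":1,"tx":-0.1,"ty":0.2,"tz":0.15,"turn":0},
  ],
  grip_force=8,
)

```text
time_s: 17.95
tcp_pos: [0.4692, 0.2189, 0.1127]
eef_rot: [179.9, 0.2, -178.8]
contact_force: [-0.9, -0.6, -0.5]
gripper_width: 0.0177
gripper_force: 8.0
```

```bash
cat > q.py <<'E'
from h import *
s=r.get_state();print(s['time_s'],s['tcp_pos'].round(4))
t=np.array(s['tcp_pos'])
for c in('side','scene'):
  d=snap(c);print(c,'pivot px',proj(d,t+[0,0,.0257]).round(1))
  for q in r.trace('peg_center',c)[:2]:
    v,u=np.nonzero(q['pixels']);rc=cv2.minAreaRect(np.c_[u,v].astype(np.float32));print(round(q['score'],2),q['extent'],len(u),[np.round(x,1) for x in rc[:2]],rc[2])
  for th in (0,30,45,60,75,90):
    a=np.radians(th);ft=t+[0,0,.0257]+.042*np.array([np.cos(a),0,-np.sin(a)])
    tp=t+[0,0,.0257]-.026*np.array([np.cos(a),0,-np.sin(a)])
    print(th,'foot',proj(d,ft).round(1),'top',proj(d,tp).round(1))
  cv2.imwrite(f'pics/q_{c}.png',d['frame'][:,:,::-1])
  u,v=proj(d,t+[0,0,.02]).astype(int);f=cv2.cvtColor(d['frame'],cv2.COLOR_RGB2HSV).astype(int)
  # wood-ish map
  m=(f[...,1]>70)&(f[...,0]<25)
  for y in range(v-14,v+36,2): print(''.join('#' if m[y,x] else '.' for x in range(u-30,u+31)), f[y,u-6:u+12:3,2])
E
python3 q.py
```

```text
17.95 [0.4692 0.2189 0.1127]
side pivot px [237.8 224.7]
0.76 [236.6, 208.5, 246.6, 239.9] 192 [array([240.5, 224.5]), array([29.,  9.])] 90.0
0 foot [218.9 219.6] top [249.9 227.9]
30 foot [222.2 229.2] top [247.9 221.7]
45 foot [225.4 233.7] top [245.9 218.7]
60 foot [229.4 237.6] top [243.2 216.2]
75 foot [234.  240.6] top [240.2 214.3]
90 foot [238.9 242.6] top [237.  213.1]
................................#######..#################### [102  82  84  79  76  86]
................................#######..#################### [113  89  86  80  77  87]
................................#######..#################### [121  91  86  79  78  85]
................................#######..#################### [129  92  85  78  76  86]
####............................#######.##################### [136  94  84  75  79  85]
############....................############################# [153 100  87  75  79  74]
###################.............############################# [143  93  88  74  79  67]
####################.............############################ [101  95  89  76  78  66]
##############
[... 3308 characters left out ...]
########################################################## [190 190 190 191 190 191]
############################################################# [189 190 189 189 189 189]
############################################################# [187 187 187 188 188 189]
############################################################# [187 187 187 187 188 188]
############################################################# [192 192 192 193 194 193]
############################################################# [189 189 189 188 188 187]
############################################################# [187 187 187 187 188 188]
############################################################# [187 187 188 187 186 186]
```

Side and scene masks show the peg vertical: it is 29×9 px upright, with the foot about 16 mm below the TCP. The wrist view agrees. I'll turn the tool so it closes along x, set the peg on the floor to square it, let go and regrip.

Emit:
drive_tool(
  commands=[
    {"hand":1,"tx":0,"ty":0,"tz":0,"turn":0.989},
    {"hand":1,"tx":0,"ty":0,"tz":0,"turn":0.989},
    {"hand":1,"tx":0,"ty":0,"tz":0,"turn":0.989},
    {"hand":1,"tx":0,"ty":0,"tz":0,"turn":0.989},
    {"hand":1,"tx":0,"ty":0,"tz":0,"turn":0.989},
    {"hand":1,"tx":0.05,"ty":0,"tz":-0.03,"turn":0.989},
    {"hand":1,"tx":0.05,"ty":0,"tz":-0.07,"turn":0.989},
    {"hand":1,"tx":0.05,"ty":0,"tz":-0.11,"turn":0.989},
    {"hand":1,"tx":0.05,"ty":0,"tz":-0.13,"turn":0.989},
    {"hand":1,"tx":0.05,"ty":0,"tz":-0.135,"turn":0.989},
  ],
)

```text
time_s: 19.15
tcp_pos: [0.4976, 0.2128, 0.0278]
eef_rot: [179.8, -0.2, -92.8]
contact_force: [-0.8, 0.1, -0.2]
gripper_width: 0.0177
gripper_force: 8.0
```

```bash
python3 p.py; python3 - <<'E'
from h import *
d=snap('side')
for q in r.trace('peg_center','side')[:2]:
    v,u=np.nonzero(q['pixels']);print(round(q['score'],2),q['extent'])
    for w in range(v.min(),v.max()+1,3): print(w,u[v==w].min(),u[v==w].max())
E
```

```text
19.15 [0.4976 0.2128 0.0278] 0.01772786823311561 [-0.8  0.1 -0.2]
0.95 [234.8, 202.9, 272.5, 287.2]
241 [125, 124, 123, 217, 216, 216, 216, 159, 100, 99, 100, 99, 98, 98, 99, 97, 98, 97, 97, 97, 103, 202, 144, 66]
247 [123, 123, 124, 217, 217, 217, 104, 103, 104, 103, 102, 101, 102, 102, 101, 100, 101, 101, 99, 99, 205, 203, 141, 66]
253 [118, 118, 117, 208, 209, 209, 105, 104, 104, 103, 103, 103, 103, 101, 101, 95, 93, 95, 94, 93, 191, 190, 134, 66]
259 [207, 211, 211, 212, 212, 213, 103, 97, 96, 96, 96, 95, 96, 93, 94, 92, 91, 91, 91, 91, 178, 178, 133, 66]
265 [215, 215, 215, 215, 216, 215, 215, 216, 117, 99, 97, 98, 97, 97, 96, 95, 95, 91, 93, 92, 91, 103, 87, 67]
216 [210, 212, 214, 214, 208, 207, 149, 100, 101, 103, 103, 103, 99, 95, 98, 99, 216, 218, 218, 218, 218, 216, 215]
228 [124, 125, 123, 56, 55, 100, 95, 100, 100, 101, 101, 103, 98, 93, 95, 97, 95, 58, 58, 113, 126, 126, 126]
240 [122, 120, 53, 51, 50, 94, 95, 96, 99, 99, 98, 93, 93, 92, 92, 94, 95, 84, 51, 53, 120, 122, 125]
250 [120, 109, 48, 46, 55, 94, 158, 199, 205, 204, 195, 190, 189, 178, 103, 100, 92, 92, 49, 49, 50, 121, 121]
```

The wrist profile confirms it: the sunlit top face starts at row 247 and the foot is at row 205, both matching an upright peg. Setting it down and regripping.

Emit:
drive_tool(
  commands=[
    {"hand":1,"tx":0,"ty":0,"tz":-0.006,"turn":0},
    {"hand":1,"tx":0,"ty":0,"tz":-0.013,"turn":0},
    {"hand":1,"tx":0,"ty":0,"tz":-0.013,"turn":0},
    {"hand":0.7,"tx":0,"ty":0,"tz":-0.013,"turn":0},
    {"hand":0.7,"tx":0,"ty":0,"tz":-0.013,"turn":0},
    {"hand":0.7,"tx":0,"ty":0,"tz":-0.013,"turn":0},
    {"hand":1,"tx":0,"ty":0,"tz":-0.013,"turn":0},
    {"hand":1,"tx":0,"ty":0,"tz":-0.013,"turn":0},
    {"hand":1,"tx":0,"ty":0,"tz":-0.013,"turn":0},
  ],
  grip_force=12,
)

```text
time_s: 20.25
tcp_pos: [0.4986, 0.2152, 0.0225]
eef_rot: [-180.0, 0.0, -93.1]
contact_force: [-0.7, 0.2, -0.0]
gripper_width: 0.0178
gripper_force: 12.0
```

```bash
python3 p.py
```

```text
20.25 [0.4986 0.2152 0.0225] 0.017763300302729178 [-0.7  0.2 -0. ]
0.69 [235.0, 198.3, 271.9, 284.2]
241 [123, 123, 123, 122, 121, 111, 99, 99, 101, 100, 100, 100, 99, 100, 98, 99, 97, 97, 99, 97, 96, 97, 81, 65]
247 [125, 126, 125, 126, 104, 103, 104, 104, 102, 104, 103, 104, 103, 102, 103, 101, 102, 101, 100, 100, 100, 102, 87, 67]
253 [116, 116, 117, 116, 104, 105, 105, 105, 104, 105, 103, 103, 102, 101, 102, 97, 94, 95, 92, 94, 94, 95, 83, 66]
259 [118, 118, 119, 119, 100, 99, 98, 99, 96, 96, 95, 95, 93, 95, 92, 93, 94, 93, 91, 91, 92, 90, 84, 68]
265 [215, 214, 216, 215, 215, 215, 141, 99, 99, 99, 98, 99, 97, 98, 97, 97, 96, 94, 95, 94, 92, 92, 79, 66]
216 [211, 213, 215, 215, 211, 208, 176, 99, 100, 104, 106, 104, 100, 96, 97, 99, 216, 217, 219, 219, 219, 218, 217]
228 [124, 125, 125, 56, 53, 112, 97, 100, 101, 103, 102, 100, 97, 94, 96, 98, 125, 55, 58, 101, 125, 126, 125]
240 [123, 120, 60, 50, 49, 57, 97, 99, 98, 101, 100, 93, 93, 94, 94, 94, 96, 50, 50, 52, 121, 123, 124]
250 [121, 111, 44, 47, 45, 82, 95, 98, 99, 100, 98, 93, 92, 91, 91, 92, 93, 63, 47, 48, 49, 122, 121]
```

Emit:
drive_tool(
  commands=[
    {"hand":1,"tx":0,"ty":0,"tz":0.06,"turn":0.033},
    {"hand":1,"tx":0.03,"ty":-0.03,"tz":0.104,"turn":0.033},
    {"hand":1,"tx":0.09,"ty":-0.09,"tz":0.104,"turn":0.033},
    {"hand":1,"tx":0.149,"ty":-0.134,"tz":0.104,"turn":0.033},
    {"hand":1,"tx":0.149,"ty":-0.134,"tz":0.104,"turn":0.033},
    {"hand":1,"tx":0.149,"ty":-0.134,"tz":0.104,"turn":0.033},
  ],
)

```text
time_s: 20.95
tcp_pos: [0.5881, 0.1337, 0.0841]
eef_rot: [179.9, -0.0, -90.2]
contact_force: [-0.3, 0.9, -0.9]
gripper_width: 0.0178
gripper_force: 12.0
```

```bash
python3 - <<'E'
from h import *
s=r.get_state();T=toolT(s);print(s['time_s'],s['tcp_pos'].round(4),s['eef_rot'].round(1),s['gripper_width'])
d=snap('wrist','o.png');f=d['frame']
for n in('peg_center','jar_tab','cap_center','stand'):
  for q in r.trace(n,'wrist')[:2]: print(n,round(q['score'],2),q['extent'])
u,v=proj(d,[.589,.058,.038],T).astype(int);print('hole px',u,v,'cap px',proj(d,[.591,0,.12],T).round(0))
g=f.sum(2)//3
for y in range(v-28,v+30,2): print(y,' '.join('%3d'%g[y,x] for x in range(u-34,u+35,3)))
E
```

```text
20.95 [0.5881 0.1337 0.0841] [179.9  -0.  -90.2] 0.017829260114034098
peg_center 0.77 [237.5, 197.6, 271.9, 254.1]
jar_tab 0.78 [199.8, 14.2, 292.2, 102.4]
cap_center 0.63 [199.2, 1.1, 300.9, 32.7]
stand 0.89 [170.2, 0.0, 328.9, 164.6]
hole px 250 96 cap px [243. -64.]
68 213 212 214 219  93  77  77  76  78  79  82  81  78  78  82  82  81  83  87  88  90  90  91
70 211 210 214 126  77  76  76  75  78  79  79  80  77  78  80  82  82  82  87  90  90  91  92
72 116 117 117 101  76  75  76  76  78  80  78  80  77  77  81  83  82  84  88  90  88  91  91
74 116 116 116  93  77  76  77  76  79  80  80  81  77  77  81  84  83  83  88  90  90  90 137
76 117 117 112  80  76  76  76  76  77  80  79  81  79  80  82  85  83  85  90  90  89  91 142
78 115 115 106  76  76  76  75  77  79  81  78  76  73  77  78  86  84  84  88  91  91  91 143
80 117 117  97  76  76  77  76  76  79  75  75  75  73  79  80  81  85  85  89  91  91  93 141
82 116 117  90  76  77  76  76  77  76  76  73  75  81  82  81  81  82  86  89  92  91 137 143
84 117 107  76  76  77  77  76  77  75  73  78  84  85  88  88  81  81
[... 1237 characters left out ...]
  86  84 144 148 147 147 150
112  85  79  77  78  83  82  86  87  88  89  88  88  86  86  87  87  85  84 144 148 148 147 149
114  87  81  76  78  83  85  87  88  91  90  91  89  87  85  84  87  86  85 143 149 147 147 150
116  88  83  78  78  86  86  88  89  91  92  92  91  88  86  85  87  86  84 144 149 148 147 149
118  88  82  79  80  86  88  90  89  91  92  92  90  89  85  87  88  85  84 143 150 147 145 149
120  89  84  80  82  88  88  91  90  92  91  92  91  88  84  86  87  86  84 144 149 148 147 149
122  89  86  83  83  88  89  92  91  90  92  91  90  87  84  86  85  85  82 144 149 146 147 149
124  91  90  83  86  90  90  92  91  91  91  91  92  89  86  85  87  86  84 145 150 147 147 148
```

```bash
python3 - <<'E'
from h import *
s=r.get_state();T=toolT(s);d=snap('wrist');print(s['tcp_pos'])
h=onz(d,253,94.7,.038,T);print('hole',h)
# peg foot centre: front bottom edge at row 199, centre col 253, z=tcp-.0165
p=onz(d,253,198.7,s['tcp_pos'][2]-.0165,T);tx=T[:3,0];c=p-.009*tx;print('peg foot',c,'shift',(h-c)[:2])
# fit hole ring
f=d['frame'][60:130,215:295];g=cv2.GaussianBlur(cv2.createCLAHE(6,(2,2)).apply(cv2.cvtColor(f,cv2.COLOR_RGB2GRAY)),(3,3),0)
c=cv2.HoughCircles(cv2.resize(g,None,fx=4,fy=4),cv2.HOUGH_GRADIENT,1.5,20,param1=60,param2=20,minRadius=52,maxRadius=80)
print(None if c is None else (c[0][:4]/4+[215,60,0]))
E
```

```text
[0.5873192  0.135571   0.08486918]
hole [0.58675554 0.0585653  0.038     ]
peg foot [0.5867645  0.13199116 0.06836954] shift [-8.95989299e-06 -7.34258601e-02]
[[251.1875 123.9375  17.6875]]
```

Emit:
drive_tool(
  commands=[
    {"hand":1,"tx":0,"ty":-0.06,"tz":0,"turn":0},
    {"hand":1,"tx":0,"ty":-0.11,"tz":0,"turn":0},
    {"hand":1,"tx":0,"ty":-0.1223,"tz":0,"turn":0},
    {"hand":1,"tx":0,"ty":-0.1223,"tz":-0.02,"turn":0},
    {"hand":1,"tx":0,"ty":-0.1223,"tz":-0.04,"turn":0},
    {"hand":1,"tx":0,"ty":-0.1223,"tz":-0.05,"turn":0},
    {"hand":1,"tx":0,"ty":-0.1223,"tz":-0.057,"turn":0},
    {"hand":1,"tx":0,"ty":-0.1223,"tz":-0.063,"turn":0},
    {"hand":1,"tx":0,"ty":-0.1223,"tz":-0.063,"turn":0},
  ],
  grip_force=6,
)

```text
time_s: 22.15
tcp_pos: [0.5877, 0.0617, 0.0463]
eef_rot: [179.9, -0.0, -90.1]
contact_force: [0.1, 0.3, -0.6]
gripper_width: 0.0181
gripper_force: 6.0
```

```bash
python3 p.py | head -6
```

```text
22.15 [0.5877 0.0617 0.0463] 0.01805985030874714 [ 0.1  0.3 -0.6]
0.69 [236.3, 218.2, 269.7, 253.0]
241 [31, 32, 31, 31, 32, 33, 33, 32, 31, 34, 44, 90, 91, 90, 93, 91, 92, 91, 93, 93, 94, 94, 77, 61]
247 [30, 31, 30, 32, 30, 30, 31, 31, 30, 32, 89, 94, 93, 94, 94, 95, 95, 96, 96, 95, 97, 98, 138, 61]
253 [29, 29, 30, 31, 32, 33, 30, 30, 32, 30, 74, 94, 94, 94, 94, 91, 88, 87, 88, 88, 88, 91, 127, 64]
259 [27, 30, 28, 30, 32, 30, 31, 31, 31, 31, 55, 86, 86, 85, 86, 86, 86, 85, 86, 87, 88, 88, 78, 64]
```

Emit:
drive_tool(
  commands=[
    {"hand":1,"tx":0,"ty":0,"tz":-0.006,"turn":0},
    {"hand":1,"tx":0,"ty":0,"tz":-0.013,"turn":0},
    {"hand":1,"tx":0,"ty":0,"tz":-0.013,"turn":0},
  ],
)

```text
time_s: 22.55
tcp_pos: [0.5876, 0.0613, 0.0386]
eef_rot: [180.0, -0.0, -90.1]
contact_force: [-0.7, 0.9, -0.4]
gripper_width: 0.0181
gripper_force: 6.0
```

```bash
python3 p.py | head -6
```

```text
22.55 [0.5876 0.0613 0.0386] 0.018090557095798557 [-0.7  0.9 -0.4]
0.92 [235.4, 225.4, 271.6, 253.5]
241 [27, 29, 29, 29, 30, 29, 30, 30, 29, 29, 31, 30, 28, 31, 91, 89, 91, 92, 92, 92, 93, 93, 77, 60]
247 [29, 27, 26, 29, 29, 27, 27, 27, 29, 30, 29, 28, 28, 42, 94, 94, 94, 94, 95, 96, 97, 97, 83, 60]
253 [27, 28, 28, 27, 30, 30, 27, 30, 27, 29, 30, 29, 29, 42, 93, 89, 87, 88, 88, 88, 88, 92, 78, 60]
259 [30, 26, 28, 26, 29, 27, 30, 29, 30, 31, 30, 28, 30, 31, 86, 85, 87, 85, 85, 86, 87, 87, 78, 60]
```

No force on the way in. Releasing, then checking.

Emit:
drive_tool(
  commands=[
    {"hand":0.6,"tx":0,"ty":0,"tz":0,"turn":0},
    {"hand":0.6,"tx":0,"ty":0,"tz":0,"turn":0},
    {"hand":0.6,"tx":0,"ty":0,"tz":0,"turn":0},
    {"hand":0.4,"tx":0,"ty":0,"tz":0.05,"turn":0},
    {"hand":0.3,"tx":0,"ty":0,"tz":0.12,"turn":0},
    {"hand":0,"tx":0,"ty":0.05,"tz":0.17,"turn":0},
    {"hand":0,"tx":0,"ty":0.1,"tz":0.2,"turn":0},
    {"hand":0,"tx":0,"ty":0.1,"tz":0.2,"turn":0},
    {"hand":0,"tx":0,"ty":0.1,"tz":0.2,"turn":0},
  ],
)

```text
time_s: 23.55
tcp_pos: [0.5879, 0.1221, 0.1596]
eef_rot: [-180.0, 0.0, -90.0]
contact_force: [-0.2, -0.2, -0.9]
gripper_width: 0.0775
gripper_force: 0.0
```

```bash
python3 - <<'E'
from h import *
s=r.get_state();T=toolT(s);print(s['time_s'],s['tcp_pos'].round(4))
d=snap('wrist');sd=snap('side')
for n in('peg_center','cap_center','jar_tab','cap_mark'):
  for q in r.trace(n,'wrist')[:2]: print(n,round(q['score'],2),q['extent'])
for n in('peg_center',):
  for q in r.trace(n,'side')[:2]: print('side',round(q['score'],2),q['extent'])
for z in(.084,.089,.1,.12): print(z,'wrist',proj(d,[.5868,.0586,z],T).round(1),'side',proj(sd,[.5868,.0586,z]).round(1))
print('cap pred',proj(d,[.591,0,.12],T).round(1))
g=d['frame'].sum(2)//3;u,v=proj(d,[.5868,.0586,.084],T).astype(int)
for y in range(v-24,v+26,3): print(y,' '.join('%3d'%g[y,x] for x in range(u-36,u+37,4)))
E
```

```text
23.55 [0.5879 0.1221 0.1596]
peg_center 0.81 [243.9, 99.5, 264.3, 122.3]
cap_center 0.17 [189.0, 1.8, 311.0, 161.9]
jar_tab 0.94 [214.9, 65.4, 273.0, 117.5]
cap_mark 0.85 [202.0, 0.0, 299.1, 75.6]
cap_mark 0.56 [60.2, 33.8, 100.0, 151.9]
side 0.65 [224.3, 194.4, 232.6, 216.2]
0.084 wrist [253.6 113.4] side [229.3 197.8]
0.089 wrist [253.7 113.7] side [229.1 196. ]
0.1 wrist [253.7 114.3] side [228.8 192. ]
0.12 wrist [253.8 115.6] side [228.3 184.6]
cap pred [247.2  18.4]
89 107  70 166 163 166  99  66  70  75  76  76 105 108 113 112 113 111 115 115
92  72 108 166 164 160 105  66  72  77  76  79 105 110 114 113 114 112 114 116
95  72 169 163 164 105 106  69  77  81  79  77 106 109 114 114 114 111 115 115
98  74 165 162 166 103 106  72  78  77  79  78 107 110 114 113 114 112 114 116
101 111 165 162 157 105 106  75  80 149 141 138 104 111 113 114 114 111 115 115
104 167 162 164  99 105 107 109 148 152 139 140 143 107 114 113 113 111 114 117
107 165 161 165  98 105 108 107 151 148 139 141 146 100 114 114 115 111 114 116
110 164 161 145 100 107 110 101 153 144 140 143 149 103 114 113 114 111 114 115
113 121 163 110 100 107 111 105 153 140 141 145 148  91 114 114 114 111 115 115
116 115 113 112 102 108 111  97 149 142 143 149 148  92 113 113 114 112 114 115
119 116 115 113 104 108 111 111 125 142 144 152 136 110 114 112 115 109 114 115
122 115 116 116 105 108 112 111 107 108 147 110 107 110 114 113 115 110 114 116
125 115 116 118 107 108 112 109 114 113 106 107 108 109 115 111 115 110 116 114
128 117 118 119 107 108 111 109 113 114 107 106 108 109 113 111 114 112 114 114
131 115 117 118 107 106 112 109 112 113 106 107 108 109 114 111 115 111 113 116
134 117 117 118 106 106 111 109 111 114 109 107 109 110 113 111 114 111 112 115
137 117 118 118 107 106 110 107 113 113 108 106 108 108 113 112 114 112 114 115
```

The peg is down and released: its top circle is at (254,111), where a fully bottomed peg should appear. Now measuring the cap and tab.

Emit:
drive_tool(
  commands=[
    {"hand":0,"tx":0,"ty":-0.06,"tz":0,"turn":0},
    {"hand":0,"tx":0,"ty":-0.105,"tz":0,"turn":0},
    {"hand":0,"tx":0,"ty":-0.105,"tz":0,"turn":0},
    {"hand":0,"tx":0,"ty":-0.105,"tz":0,"turn":0},
  ],
)

```text
time_s: 24.3
tcp_pos: [0.588, 0.0576, 0.159]
eef_rot: [180.0, -0.0, -90.2]
contact_force: [0.1, -0.1, -1.0]
gripper_width: 0.0877
gripper_force: 0.0
```

```bash
python3 - <<'E'
from h import *
s=r.get_state();T=toolT(s);print(s['time_s'],s['tcp_pos'].round(4))
d=snap('wrist','r.png')
for n in('peg_center','cap_center','jar_tab','cap_mark'):
  for q in r.trace(n,'wrist')[:1]: print(n,round(q['score'],2),q['extent'])
print('cap pred',proj(d,[.589,0,.12],T).round(1))
g=d['frame'].max(2).copy();m=(g<60).astype(np.uint8)
u,v=proj(d,[.589,0,.12],T).astype(int)
m[225:]=0
n,l,st,ce=cv2.connectedComponentsWithStats(m,connectivity=4);i=l[v+10,u];print(st[i],ce[i])
ct=max(cv2.findContours((l==i).astype(np.uint8),0,1)[0],key=len)
e=cv2.fitEllipse(cv2.convexHull(ct));print('ell',e, onz(d,*e[0],.12,T))
print('tab',[onz(d,x,y,.049,T).round(4) for x,y in[]])
for y in range(v-60,min(v+70,225),5): print(y,' '.join('%3d'%g[y,x] for x in range(u-72,u+73,6)))
E
```

```text
24.3 [0.588  0.0576 0.159 ]
cap_center 0.84 [205.3, 79.5, 290.2, 165.8]
jar_tab 0.7 [217.5, 156.9, 235.7, 187.8]
cap_mark 0.74 [68.3, 107.7, 107.6, 211.7]
cap pred [250.4 124.6]
[     0      0    512    384 194165] [255.4299333  192.04825792]Traceback (most recent call last):
  File "<stdin>", line 12, in <module>
cv2.error: OpenCV(4.12.0) /io/opencv/modules/imgproc/src/shapedescr.cpp:361: error: (-201:Incorrect size of input array) There should be at least 5 points to fit the ellipse in function 'fitEllipseNoDirect'
```

```bash
python3 - <<'E'
from h import *
s=r.get_state();T=toolT(s);d=snap('wrist')
for q in r.trace('cap_center','wrist')[:1]:
    ct=max(cv2.findContours(q['pixels'].astype(np.uint8),0,1)[0],key=len);e=cv2.fitEllipse(cv2.convexHull(ct));print(e)
    c=onz(d,*e[0],.12,T);print('cap',c.round(4), 'exp width px',.058*d['fx']/np.linalg.inv(cam(d,T)).dot(np.r_[c,1])[2])
for q in r.trace('jar_tab','wrist')[:1]:
    v,u=np.nonzero(q['pixels']);b=cv2.boxPoints(cv2.minAreaRect(np.c_[u,v].astype(np.float32)));P=[onz(d,*x,.049,T)[:2] for x in b];print(np.round(P,4).tolist())
    for p in P: x=p-c[:2];print(np.degrees(np.arctan2(x[0],x[1])).round(1),np.linalg.norm(x).round(4))
print('peg dir',np.degrees(np.arctan2(.5868-c[0],.0586-c[1])))
E
```

```text
((251.11753845214844, 120.13922119140625), (86.75994873046875, 88.59085845947266), 0.43440625071525574)
cap [ 0.5887 -0.0015  0.12  ] exp width px 86.72190841485424
[[0.6232, 0.0564], [0.6123, 0.0354], [0.6032, 0.04], [0.614, 0.0612]]
30.8 0.0674
32.6 0.0438
19.3 0.044
22.0 0.0676
peg dir -1.7829119125890731
```

Cap centre is (0.589,-0.001). The tab is about 28° clockwise of the peg, so there is about 14° of slack before the stop. Total turn will be about 62°. Gripping the cap.

Emit:
drive_tool(
  commands=[
    {"hand":0,"tx":0.002,"ty":-0.06,"tz":0,"turn":0},
    {"hand":0,"tx":0.002,"ty":-0.097,"tz":0,"turn":0},
    {"hand":0,"tx":0.002,"ty":-0.097,"tz":-0.04,"turn":0},
    {"hand":0,"tx":0.002,"ty":-0.097,"tz":-0.09,"turn":0},
    {"hand":0,"tx":0.002,"ty":-0.097,"tz":-0.13,"turn":0},
    {"hand":0,"tx":0.002,"ty":-0.097,"tz":-0.148,"turn":0},
    {"hand":0,"tx":0.002,"ty":-0.097,"tz":-0.148,"turn":0},
  ],
)

```text
time_s: 25.4
tcp_pos: [0.5883, 0.0001, 0.069]
eef_rot: [179.8, -0.1, -90.1]
contact_force: [-0.4, -0.3, 1.2]
gripper_width: 0.0873
gripper_force: 0.0
```

Emit:
drive_tool(
  commands=[
    {"hand":0.5,"tx":0,"ty":0,"tz":0,"turn":0},
    {"hand":0.5,"tx":0,"ty":0,"tz":0,"turn":0},
    {"hand":0.5,"tx":0,"ty":0,"tz":0,"turn":0},
    {"hand":0.5,"tx":0,"ty":0,"tz":0,"turn":0},
    {"hand":0.5,"tx":0,"ty":0,"tz":0,"turn":0},
    {"hand":0.5,"tx":0,"ty":0,"tz":0,"turn":0},
  ],
  grip_force=40,
)

```text
time_s: 26.0
tcp_pos: [0.5893, 0.0002, 0.071]
eef_rot: [-180.0, 0.0, -90.1]
contact_force: [-2.5, 0.6, 5.8]
gripper_width: 0.0574
gripper_force: 40.0
```

Gripped at 57.4 mm and 40 N. Turning anticlockwise.

Emit:
drive_tool(
  commands=[
    {"hand":0.5,"tx":0,"ty":0,"tz":0,"turn":0.05},
    {"hand":0.5,"tx":0,"ty":0,"tz":0,"turn":0.1},
    {"hand":0.5,"tx":0,"ty":0,"tz":0,"turn":0.15},
    {"hand":0.5,"tx":0,"ty":0,"tz":0,"turn":0.2},
    {"hand":0.5,"tx":0,"ty":0,"tz":0,"turn":0.25},
    {"hand":0.5,"tx":0,"ty":0,"tz":0,"turn":0.3},
    {"hand":0.5,"tx":0,"ty":0,"tz":0,"turn":0.35},
    {"hand":0.5,"tx":0,"ty":0,"tz":0,"turn":0.35},
  ],
)

```text
time_s: 26.8
tcp_pos: [0.5901, 0.0003, 0.071]
eef_rot: [-179.9, -0.0, -58.5]
contact_force: [1.5, 0.0, 3.9]
gripper_width: 0.0576
gripper_force: 40.0
```

```bash
python3 - <<'E'
from plant import r
s=r.get_state();print(s['contact_force'],s['moment'],s['eef_rot'],s['gripper_width'])
E
```

```text
[1.48862531e+00 2.60235677e-03 3.90978611e+00] [ 0.04911925 -0.12028176  0.12649349] [-1.79909431e+02 -4.50319274e-02 -5.85141015e+01] 0.05758701349034155
```

Emit:
drive_tool(
  commands=[
    {"hand":0.5,"tx":0,"ty":0,"tz":0,"turn":0.05},
    {"hand":0.5,"tx":0,"ty":0,"tz":0,"turn":0.1},
    {"hand":0.5,"tx":0,"ty":0,"tz":0,"turn":0.15},
    {"hand":0.5,"tx":0,"ty":0,"tz":0,"turn":0.2},
    {"hand":0.5,"tx":0,"ty":0,"tz":0,"turn":0.25},
    {"hand":0.5,"tx":0,"ty":0,"tz":0,"turn":0.3},
    {"hand":0.5,"tx":0,"ty":0,"tz":0,"turn":0.34},
    {"hand":0.5,"tx":0,"ty":0,"tz":0,"turn":0.34},
  ],
)

```text
time_s: 27.6
tcp_pos: [0.5906, 0.0004, 0.0718]
eef_rot: [-179.9, -0.1, -28.0]
contact_force: [-0.5, 0.2, 8.8]
gripper_width: 0.0576
gripper_force: 40.0
```

```bash
python3 - <<'E'
from h import *
s=r.get_state();T=toolT(s);print(s['contact_force'],s['moment'],s['eef_rot'],s['gripper_width'])
for c in('scene','side','wrist'):
  d=snap(c)
  for n in('peg_center','jar_tab','cap_center'):
    for q in r.trace(n,c)[:1]: print(c,n,round(q['score'],2),q['extent'])
  if c!='wrist':
   for a in(28,14,0):
    p=[.5887+.067*np.sin(np.radians(a-1.8)),-.0015+.067*np.cos(np.radians(a-1.8)),.045];print(a,proj(d,p).round(0))
E
```

```text
[-0.47329826  0.18827483  8.84834068] [-0.01816797  0.14676137  0.03745356] [-1.79913161e+02 -1.42762352e-01 -2.79820173e+01] 0.05758916614896008
scene jar_tab 0.57 [244.0, 227.9, 285.3, 244.8]
scene cap_center 0.81 [241.2, 210.4, 264.9, 233.7]
28 [280. 242.]
14 [282. 236.]
0 [282. 230.]
side peg_center 0.32 [241.2, 160.8, 271.3, 173.8]
side jar_tab 0.82 [221.3, 186.9, 252.6, 215.6]
side cap_center 0.64 [318.1, 285.2, 335.8, 303.1]
28 [219. 209.]
14 [224. 211.]
0 [229. 213.]
wrist jar_tab 0.59 [198.4, 168.9, 293.0, 227.1]
wrist cap_center 0.65 [191.0, 190.9, 314.5, 313.1]
```

The turn went 62°, the tab has reached the peg, the torque has dropped, and the seal now pushes up about 9 N. So the lugs are free. Lifting gently.

Emit:
drive_tool(
  commands=[
    {"hand":0.5,"tx":0,"ty":0,"tz":0.004,"turn":0},
    {"hand":0.5,"tx":0,"ty":0,"tz":0.008,"turn":0},
    {"hand":0.5,"tx":0,"ty":0,"tz":0.012,"turn":0},
    {"hand":0.5,"tx":0,"ty":0,"tz":0.012,"turn":0},
  ],
)

```text
time_s: 28.6
tcp_pos: [0.5888, 0.0002, 0.0774]
eef_rot: [180.0, 0.0, -28.0]
contact_force: [0.9, 0.3, -1.4]
gripper_width: 0.0576
gripper_force: 40.0
```

Emit:
drive_tool(
  commands=[
    {"hand":0.5,"tx":0,"ty":0,"tz":0.01,"turn":0},
    {"hand":0.5,"tx":0,"ty":0,"tz":0.02,"turn":0},
    {"hand":0.5,"tx":0,"ty":0,"tz":0.03,"turn":0},
    {"hand":0.5,"tx":0,"ty":0,"tz":0.04,"turn":0},
    {"hand":0.5,"tx":0,"ty":0,"tz":0.046,"turn":0},
    {"hand":0.5,"tx":0,"ty":0,"tz":0.046,"turn":0},
    {"hand":0.5,"tx":0,"ty":0,"tz":0.046,"turn":0},
    {"hand":0.5,"tx":0,"ty":0,"tz":0.046,"turn":0},
  ],
)

```text
time_s: 29.4
tcp_pos: [0.5889, 0.0002, 0.1049]
eef_rot: [180.0, 0.0, -28.0]
contact_force: [-0.3, -0.5, -1.4]
gripper_width: 0.0574
gripper_force: 40.0
```

```bash
python3 - <<'E'
from h import *
s=r.get_state();print(s['time_s'],s['tcp_pos'],s['contact_force'],s['gripper_width'],s['gripper_force'])
d=snap('side')
for n in('peg_center','jar_mid','cap_center'):
  for q in r.trace(n,'side')[:3]: print(n,round(q['score'],2),q['extent'])
for z in(.107,.14): print(proj(d,[.589,-.001,z]).round(0))
print('mouth',proj(d,[.589,-.001,.108]).round(0))
E
```

```text
29.4 [5.88935612e-01 1.54820747e-04 1.04903754e-01] [-0.29288756 -0.46460318 -1.38038058] 0.05737399456141056 39.999872697517276
peg_center 0.42 [229.3, 197.3, 232.9, 217.6]
jar_mid 0.83 [223.9, 173.3, 249.9, 212.9]
cap_center 0.7 [317.2, 282.2, 335.6, 302.1]
cap_center 0.6 [370.0, 185.1, 394.7, 201.1]
cap_center 0.56 [230.1, 156.7, 251.8, 174.1]
[240. 179.]
[239. 167.]
mouth [240. 178.]
```

The cap is 34 mm up, with its rim about 20 mm above the mouth. The jar is seated and the peg is in place, so I'm handing in.

```bash
python3 -c "
from plant import r
print(r.close_job())"
```

```text
the job is handed in; nothing more can be done
None
```

Job handed in at about 29.5 s, no verdict returned: the peg is down in its hole, and the cap is unscrewed and held about 20 mm above the mouth of the jar, which is still seated (by the cameras); on the way the first grip missed and tipped the peg over, so I had to stand it up again.

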